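# Bolt the seed chest shut

## Robot

A 6-joint arm with a two-finger parallel gripper is mounted at the origin on the work surface. World frame = base frame: x ahead of the robot, y to its left, z up, the work surface at z = 0. Lengths are in mm, angles in rad, forces in N, time in s.
With the tool pointing down it reaches from about 350 to 875 mm from the base axis. Payload 4.2 kg.
Tool frame: the origin (TCP) lies on the centre line of the jaws, within the pads' length; the fingertips stand 25 mm ahead of it and the grasp point (between the pads) lies 6 mm ahead of it; z points along the fingers, y is the direction in which the jaws open and shut (so a half turn about z gives the same grasp; the last joint's range is limited). The gripper opens to 85 mm and grips with 20 to 120 N. Pads are 22 mm wide; open, the fingers measure 114 mm over their backs; the gripper's body (76 mm by 85 mm) begins 54 mm behind the grasp point. The pads swing forward as they close: fully open they stand 13 mm farther back than shut.
Start: joints at [1.487, 0.385, 0.008, 0, -1.194, -0.259], TCP at [210.046, 588.626, 256.312] pointing down, gripper open.
Joint ranges: [-3.14, 3.14], [-1.21, 2.06], [-1.07, 1.41], [-3.16, 2.05], [-2.99, -0.16], [-3.1, 3.1]. Speed limits (rad/s): [2.79, 2.79, 3.14, 3.14, 3.14, 3.14].

## Interface

Orientations are given as a unit quaternion [x, y, z, w].
In Python, from bench import arm gives the robot as it stands.
- The arm moves only by the tool drive_tool, never from a script. Its argument "plan" is a list of rows, each a list of 2 entries, a list of its own where there are three numbers: the shift along the tool's x, y, z in m, then the turn about the tool's z in degrees. A call has 1 to 12 rows; each row shifts and turns the commanded pose from where the row before left it, along the tool's axes as they then stand; what a row does not reach is not made up. A row lasts 1/8 s, in which the tool goes at most 62.5 mm and 10.7 degrees, less where a joint would pass 70% of its speed; a pose out of reach is approached as far as the arm can. A call with a gripper value outside its range is refused whole. "fingers" is the closure, from -1 (fully open) to 1 (shut), so that 0 is half open, set as the call begins (left out, the last holds). The fingers move at their own pace and stop on an object; the grip force is fixed at half the most. Time passes only in rows, so rows that do not move let the fingers close. It gives the time, the measured TCP pose, the force and the opening at its end, in the units of the state.
- arm.read_state(): the state, without advancing time (a new reading comes with each control period).
- arm.get_image(name): name is "scene" or "top" or "wrist"; returns a dict with "image" (400x640x3 uint8, red, green, blue), "K" (3x3 intrinsics, pixels), "dist" ([k1, k2, p1, p2, k3] as OpenCV has them; the pictures are not rectified), "R" (3x3) and "t" (3): a world point X has camera coordinates R X + t. Camera axes: x right, y down, z forward; pixel columns grow to the right and rows downward; lengths in mm; the calibration is good to about 2 mm. A picture is of the moment at which its call begins. There is no depth.
- arm.job_done(): hands the job in, once; it reports no verdict.
The state is a dict: "clock": time; "joints": joint angles; "joint_vel": joint speeds; "joint_efforts": joint torques, N m; "position": TCP position; "ee_rot": TCP orientation; "contact_force": force on the tool from outside, world axes, zero at the start; "wrist_torque": the same for the moment, N m; "gripper_width": finger opening in mm.
Only numpy, scipy, OpenCV 4.12 (cv2) and the standard library are available. Lean on these libraries where they do the work, as an engineer would, in place of code of your own. Each camera call takes 0.05 s, during which the arm holds its last target.

## Task

Bolt the seed chest on the potting bench shut: slide its spring-loaded barrel bolt across by the handle, feel gently for its stop, ease back to the notch just before it, and there turn the handle all the way down into the notch so that the bolt stays shot when you let go. Do not force the bolt against its guide, and leave the other things where they are.

Things in the scene. Friction and masses are not known exactly. Their poses are not given: they have to be found in the camera images.
- chest: Plywood seed chest, 270 (x) x 390 (y) x 110 mm tall, fixed to the bench, turned by up to 0.45 rad. Origin: centre of its underside; z up; its -x side faces the robot. The bolt lies on top along the chest's y, 30 mm above the lid (x = 0, z = 140 mm), and slides towards +y. Barrel and staple: up to 17 mm above the bolt's axis.
- guide: Steel guide of the bolt on the lid, axes as the chest's; origin on the lid, 30 mm straight below the bolt's axis. Its upright fence, 18 to 26 mm to the -x side of the axis and 16 mm higher than it, stops the handle at about 0.6 rad all along the travel, save at the notch (gap). Guide, fence, notch and stop may never be loaded with over 15 N: feel gently.
- gap (a point): Fixed point of the guide at the axis' height, 22 mm to -x of it: where the notch, 16 mm wide along y, was meant to be. Fitted by hand, its middle lies up to 18 mm off along y, unmeasured. 10 mm of fence past it (+y) stands a solid stop strap, 26 mm higher than the axis. The shaft meets the stop at a bolt travel of 58 to 94 mm; the notch's middle is 13 mm of travel back from there.
- bolt (a joint): Travel of the bolt along the chest's +y in m: 0 drawn back (start), 0.108 its mechanical end. A spring pushes it back with 5 N at 0, rising by 0.5 N per 10 mm, plus 1 N of rubbing; let go with the handle up, it runs back to 0.
- handle (a joint): Turn of the handle about the bolt's axis in rad: 0 straight up, positive leans to the chest's -x side, 1.5 fully down (nearly level, end of its turn). It stays where it is put (0.06 N m of rubbing). It starts between 0 and 0.45.
- knob (a point): Centre of the steel ball, 18 mm across, at the end of the handle, 62 mm from the bolt's axis. The handle is a straight steel shaft 10 mm thick. Fingers closing along the chest's y can pinch the ball from above; it pivots between them as the handle turns. With the handle fully down the ball's centre is about 34 mm above the lid.
- pot: Bystander: small open terracotta flowerpot, 74 mm wide, 65 mm tall, on the chest's far side; origin at the centre of its underside.
- jar: Bystander: closed jar, 52 mm wide, 60 mm tall, on the chest; origin at the centre of its underside.
- dibber: Bystander: wooden dibber 118 mm long lying on the chest's far side; origin at the centre of its underside.
- sprayer: Bystander: clear spray bottle with a black trigger head, 195 mm tall, on the bench; origin at the centre of its underside.
- tub: Bystander: open white plastic tub, 110 mm wide, 100 mm tall, on the bench; origin at the centre of its underside.
- trowel: Bystander: flat wooden-handled trowel, 260 mm long, on the bench; origin at the centre of its underside.
- punnet: Bystander: open black plastic punnet 130 x 180 x 60 mm, on the bench; origin at the centre of its underside.

How it is judged:
By the outcome, as a careful person would: the job done as asked, in the order asked, and still so for the second after the job is handed in, with the robot touching nothing.
It also fails if it takes over 56 s, if anything falls off the work surface, if the arm or the gripper's body presses on something with over 40 N, if the wrist force passes 120 N, or if a joint passes its speed limit or range.

## Working session

There is one attempt and no reset: what is moved stays moved. The work goes in short steps, Python scripts to look and compute and a tool call to move; the robot and the scene stay as the last step left them, time stands still between calls to the robot, and variables do not carry over. Pictures are saved under pics/ and viewed, and the job is handed in when it is done.

Besides the shell and the picture viewer there is one more tool, called after "Emit:" as a command line: name --argument value ..., lists and objects as JSON in quotes. drive_tool: Moves the arm, as the interface text tells. Its arguments: {"type":"object","properties":{"plan":{"type":"array"},"fingers":{"type":"number"}},"required":["plan"]}

```bash
mkdir -p pics; ls
cat > h.py <<'E'
import numpy as np, cv2
from bench import arm
def shot(n,f):
    d=arm.get_image(n); cv2.imwrite('pics/'+f+'.png',d['image'][:,:,::-1]); np.savez('pics/'+f+'.npz',**{k:np.array(v) for k,v in d.items()}); return d
def load(f): return np.load('pics/'+f+'.npz')
def ray(d,u,v):
    p=cv2.undistortPoints(np.array([[[u,v]]],float),d['K'],d['dist'])[0,0]
    R=d['R'];o=-R.T@d['t'].reshape(3); return o,R.T@np.array([p[0],p[1],1.])
def atz(d,u,v,z):
    o,r=ray(d,u,v); return o+r*(z-o[2])/r[2]
def proj(d,X):
    return cv2.projectPoints(np.array(X,float).reshape(-1,1,3),cv2.Rodrigues(d['R'])[0],d['t'].reshape(3),d['K'],d['dist'])[0].reshape(-1,2)
def tri(obs):
    A=np.zeros((3,3));b=np.zeros(3)
    for d,u,v in obs:
        o,r=ray(d,u,v); r/=np.linalg.norm(r); P=np.eye(3)-np.outer(r,r); A+=P;b+=P@o
    X=np.linalg.solve(A,b); 
    return X,[np.linalg.norm(proj(d,X)[0]-[u,v]) for d,u,v in obs]
def crop(f,x0,y0,x1,y1,s,out):
    im=cv2.imread('pics/'+f+'.png')[y0:y1,x0:x1]; cv2.imwrite('pics/'+out+'.png',cv2.resize(im,None,fx=s,fy=s,interpolation=cv2.INTER_CUBIC))
E
python3 - <<'E'
from h import *
for n in('scene','top','wrist'): shot(n,n+'0')
print(arm.read_state())
E
```

```text
pics
{'clock': 0.15, 'joints': array([ 1.48658268e+00,  3.85378582e-01,  6.92895115e-03, -3.68585200e-04,
       -1.19403592e+00, -2.58556028e-01]), 'joint_vel': array([-3.54566998e-04, -2.80179858e-03,  4.74537671e-03,  1.07098253e-03,
       -4.99286206e-04, -3.89060459e-05]), 'joint_efforts': array([-1.97744873e-05, -3.92678332e+01,  1.88581002e+01,  4.18863058e+00,
       -3.39836537e-03, -1.78532069e-06]), 'position': array([209.9305127 , 588.24852809, 255.46698283]), 'ee_rot': array([ 9.85337576e-01, -1.70613949e-01, -9.71261758e-05,  8.56319124e-04]), 'contact_force': array([ 0.6000505 , -0.60781867, -0.19674497]), 'wrist_torque': array([-0.00546343, -0.00897946,  0.03457157]), 'gripper_width': 85.52152453657948}
```

View pics/scene0.png

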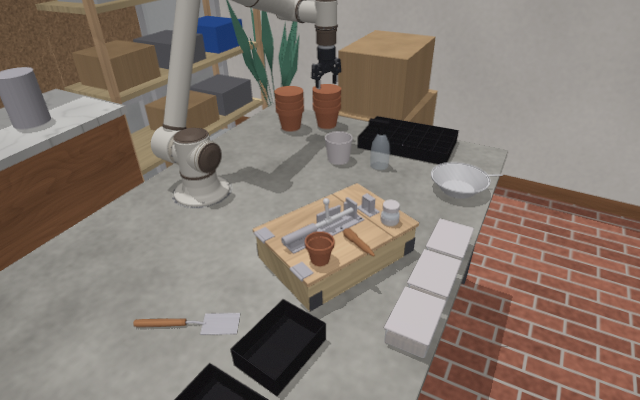

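View pics/top0.png

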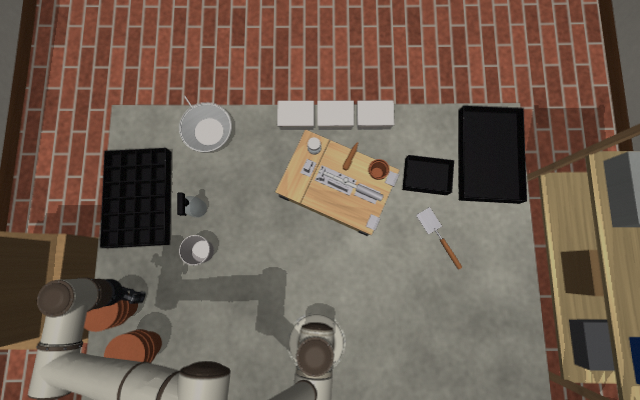

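View pics/wrist0.png

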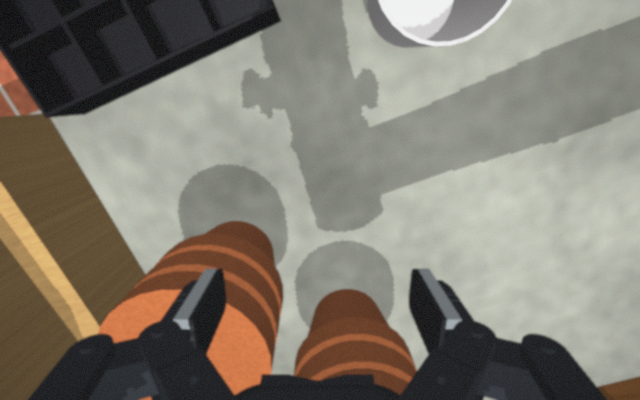

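Run:
```python
from h import *
crop('scene0',250,180,420,310,4.6,'c1')
crop('top0',270,120,410,240,5,'c2')
d=load('top0');print(atz(d,307,131,110),atz(d,277,195,110),atz(d,368,235,110),atz(d,397,175,110),-d['R'].T@d['t'])
```

```text
[788.80724052  30.34167517 110.        ] [539.81194292 141.19131294 110.        ] [ 389.79200995 -193.03460163  110.        ] [ 614.06277127 -307.3119241   110.        ] [ 274.21838364  -26.48953396 1477.45503139]
```

View pics/c1.png

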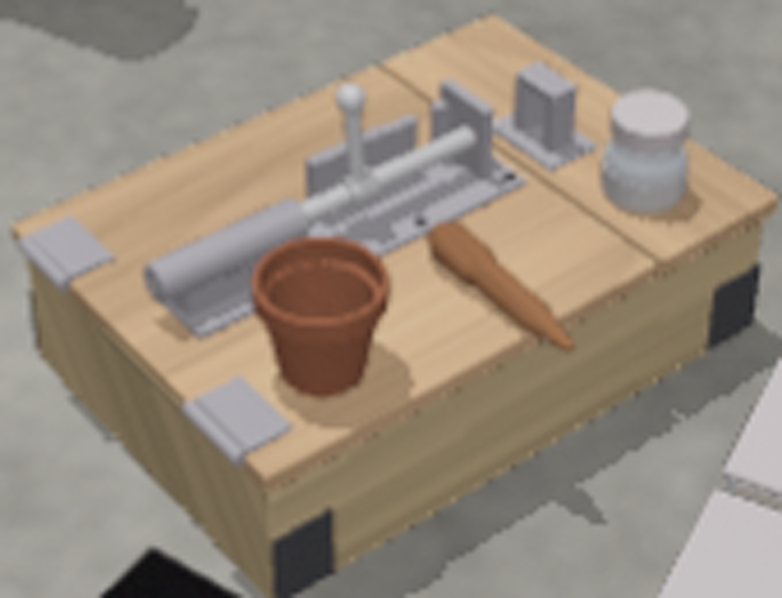

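View pics/c2.png

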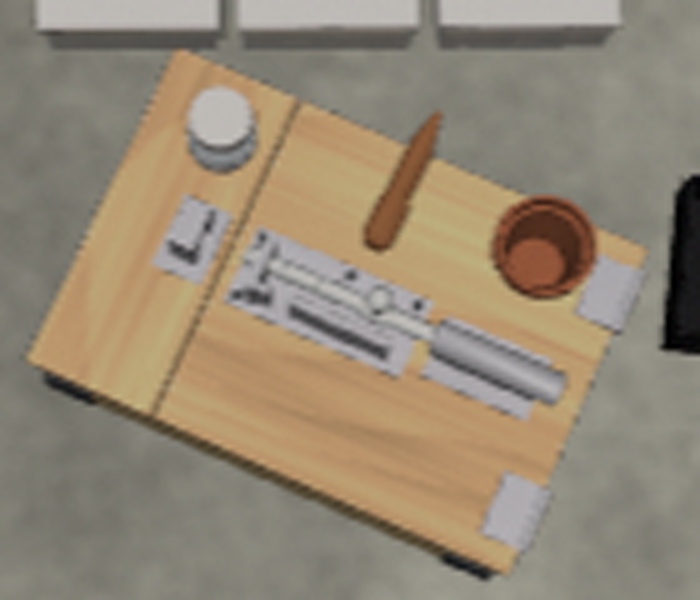

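Run:
```python
from h import *
from scipy.optimize import least_squares
t=load('top0');s=load('scene0')
def T(x,y): return (t,(x+.5)/5-.5+270,(y+.5)/5-.5+120)
def S(x,y): return (s,(x+.5)/4.6-.5+250,(y+.5)/4.6-.5+180)
print('knob',tri([T(379,300),S(350,98)]))
# chest fit: corners z=110 (local: x,y)
C=[((135,195),T(178,50)),((-135,195),T(28,360)),((-135,-195),T(507,575)),((135,-195),T(646,247)),
((-135,195),S(492,14)),((-135,-195),S(14,232)),((135,-195),S(268,482)),((135,195),S(776,204))]
def X(p,l):
    c,n=np.cos(p[2]),np.sin(p[2]); return [p[0]+c*l[0]-n*l[1],p[1]+n*l[0]+c*l[1],l[2]]
def res(p): return np.concatenate([proj(o[0],X(p,(*l,110)))[0]-o[1:] for l,o in C])
r=least_squares(res,[590,-80,-.42]);print(r.x,r.fun.reshape(-1,2).round(1).tolist())
np.save('chest.npy',r.x)
p=r.x
K=tri([T(379,300),S(350,98)])[0]
c,n=np.cos(p[2]),np.sin(p[2]); Q=np.array([[c,n],[-n,c]])
print('knob local',Q@(K[:2]-p[:2]),K[2])
# draw axis check
for y in(-150,0,100): print(proj(t,X(p,(0,y,140))),proj(s,X(p,(0,y,140))))
for nm,o,z in[('notch lo edge',S(416,122),156),('notch hi edge',S(434,105),156),('fence start',S(308,160),156)]:
    W=atz(*o,z); print(nm,Q@(W[:2]-p[:2]))
for nm,o,z in[('strap',S(490,105),166),('strap left top',S(445,82),166)]:
    W=atz(*o,z); print(nm,Q@(W[:2]-p[:2]))
```

```text
knob (array([ 575.68677728, -107.75297256,  202.70122173]), [np.float64(0.08047895962604347), np.float64(0.10516922676707362)])
[ 5.95420488e+02 -8.44736163e+01 -4.24652386e-01] [[-0.1, -1.1], [-0.2, -0.0], [0.7, -0.2], [0.7, -0.2], [-0.0, 0.2], [-1.1, -1.2], [-0.2, -0.1], [0.9, -1.5]]
knob local [ -8.38981281 -29.34209967] 202.70122173120822
[[375.71344106 194.65670414]] [[291.04871135 238.53555371]]
[[337.88686888 178.26237126]] [[335.97675325 217.15628155]]
[[313.00901974 167.46991747]] [[362.89251786 204.33238718]]
notch lo edge [-16.62863884  27.95047409]
notch hi edge [-23.82279467  48.23912017]
fence start [-26.15478436 -47.32277408]
strap [ 8.30587596 65.66669089]
strap left top [-27.87215309  60.25786209]
```

Emit:
drive_tool --plan '[[[0,0,-0.02],4.7],[[0.039,0.03,0],0],[[0.039,0.03,0],0],[[0.039,0.03,0],0],[[0.039,0.03,0],0],[[0.039,0.03,0],0],[[0.039,0.03,0],0],[[0.039,0.03,0],0],[[0.039,0.03,0],0],[[0.039,0.03,0],0],[[0.039,0.03,0],0],[[0,0,0],0]]' --fingers -0.3

```text
clock: 1.65
position: [442.3, 152.1, 276.0]
ee_rot: [0.977, -0.213, -0.0, 0.0]
contact_force: [-0.8, -0.3, 0.1]
gripper_width: 55.7
```

Emit:
drive_tool --plan '[[[0.038,0.03,0],0],[[0.038,0.03,0],0],[[0.038,0.03,0],0],[[0.038,0.03,0],0],[[0.038,0.03,0],0],[[0.038,0.03,0],0],[[0,0,0],0],[[0,0,0],0]]'

```text
clock: 2.65
position: [575.0, -102.6, 275.8]
ee_rot: [0.978, -0.211, -0.001, -0.0]
contact_force: [-0.2, -0.6, 0.1]
gripper_width: 55.3
```

Run:
```python
from h import *
shot('wrist','w1');shot('scene','s1');crop('s1',230,130,430,280,4,'s1c')
s=arm.read_state();print(s['position'],s['ee_rot'],s['contact_force'],s['gripper_width'])
```

```text
[ 574.92669114 -102.16846712  276.40246896] [ 9.77704453e-01 -2.09985684e-01 -8.45549952e-05 -9.00317508e-05] [0.04063014 0.62690753 0.16695355] 55.36718844450595
```

View pics/w1.png

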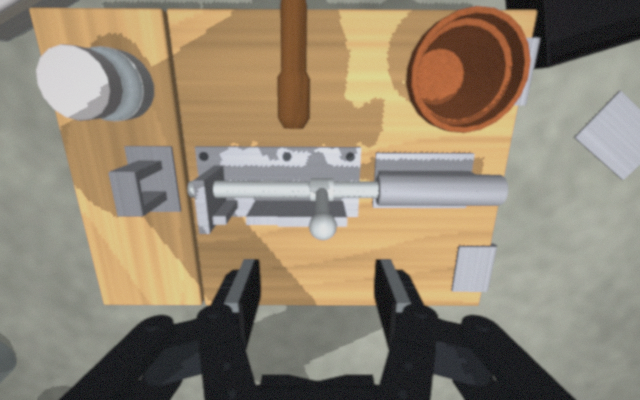

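View pics/s1c.png

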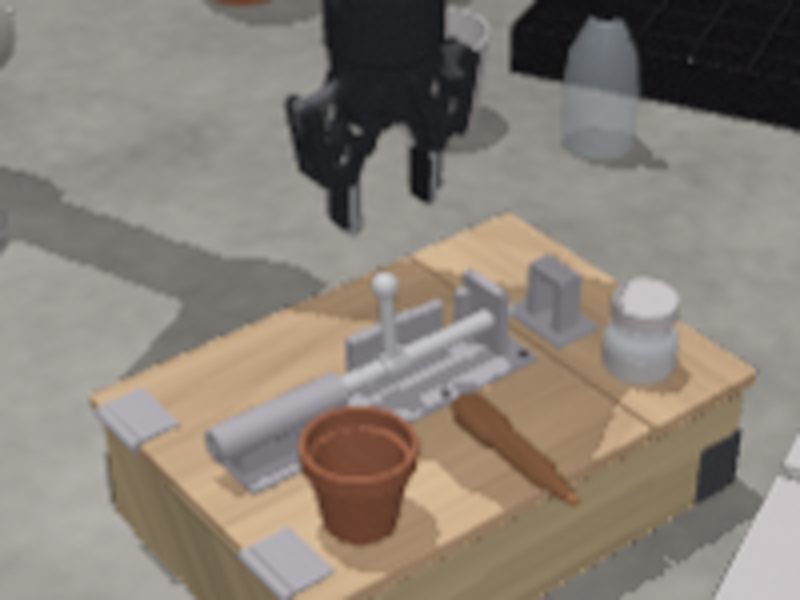

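```bash
python3 - <<'E'
from h import *
t=load('top0');s=load('scene0');w=load('w1');s1=load('s1')
def T(x,y): return (t,(x+.5)/5-.5+270,(y+.5)/5-.5+120)
def S(x,y): return (s,(x+.5)/4.6-.5+250,(y+.5)/4.6-.5+180)
S1=(s1,(384+.5)/4-.5+230,(285+.5)/4-.5+130)
print(atz(w,323,227,202))
K,e=tri([T(379,300),S(350,98),(w,323,227),S1]);print(K,e)
p=np.load('chest.npy');c,n=np.cos(p[2]),np.sin(p[2]); Q=np.array([[c,n],[-n,c]])
for nm,u,v,z in[('axis mid',305,190,146),('axis l',215,188,146),('axis r',365,190,146),('stop strap',213,200,166),('strap left',195,205,166),('knob',323,227,202),('fence r',360,215,156),('fence l',248,212,156),('corner',30,12,110),('corner',536,12,110),('nearcor',478,303,110),('nearcor',104,304,110)]:
    W=atz(w,u,v,z);print(nm,Q@(W[:2]-p[:2]))
st=arm.read_state();d=K-st['position'];print('to knob tool',Q@d[:2]*[1,-1])
E
python3 -c "
from h import *
crop('w1',180,130,380,260,4,'w1c')"
```

```text
[ 576.11322354 -107.75372152  202.        ]
[ 575.87400074 -107.77728774  202.70328649] [np.float64(0.12526858648647843), np.float64(0.0626461958639854), np.float64(0.7619019569838467), np.float64(0.0850434120964893)]
axis mid [  0.05895293 -15.83081209]
axis l [ 1.66095688 55.58293145]
axis r [  0.08918366 -63.60002835]
stop strap [-1.74811771 51.4806883 ]
strap left [-5.66820296 65.23533175]
knob [ -8.00093408 -29.16708452]
fence r [-17.38545431 -59.12865661]
fence l [-14.92329982  28.54823574]
corner [130.88714279 193.96794696]
corner [ 131.56045727 -193.07756627]
nearcor [-132.32904281 -192.05452969]
nearcor [-133.50837789  194.39906162]
to knob tool [3.17402838 4.72036102]
```

View pics/w1c.png

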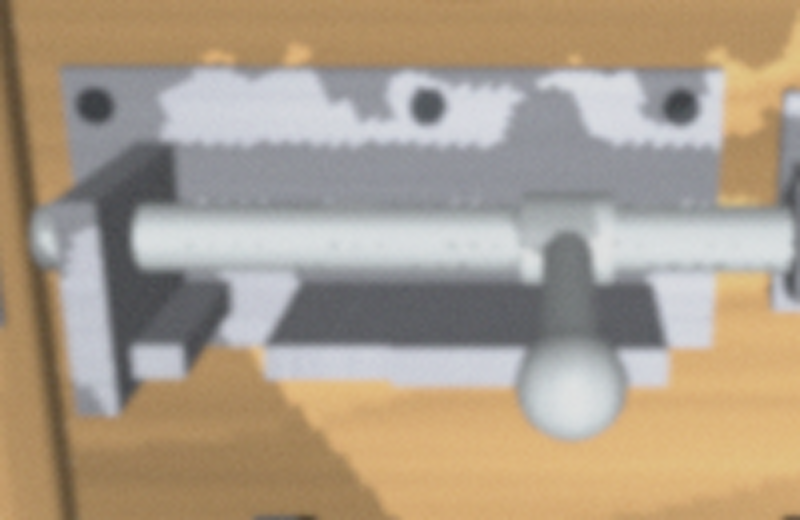

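Emit:
drive_tool --plan '[[[0.003,0.005,0.02],0],[[0,0,0.02],0],[[0,0,0.015],0],[[0,0,0.012],0],[[0,0,0],0],[[0,0,0],0]]'

```text
clock: 3.5
position: [576.4, -109.1, 210.0]
ee_rot: [0.978, -0.211, 0.001, -0.0]
contact_force: [0.1, 0.7, 0.6]
gripper_width: 55.6
```

Run:
```python
from h import *
shot('wrist','w2')
s=arm.read_state();print(s['position'],s['contact_force'])
p=np.load('chest.npy');c,n=np.cos(p[2]),np.sin(p[2]); Q=np.array([[c,n],[-n,c]])
print(Q@(s['position'][:2]-p[:2]))
```

```text
[ 576.43070074 -109.19587331  210.13165829] [-0.11973702 -0.27746659  0.11107692]
[ -7.11748216 -30.35034537]
```

View pics/w2.png

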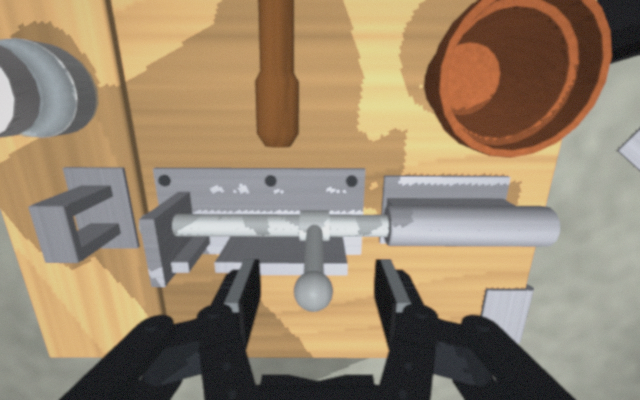

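Emit:
drive_tool --plan '[[[-0.001,-0.001,0.001],0],[[0,0,0],0],[[0,0,0],0],[[0,0,0],0],[[0,0,0],0],[[0,0,0],0],[[0,0,0],0],[[0,0,0],0]]' --fingers 1

```text
clock: 4.55
position: [576.1, -107.4, 208.8]
ee_rot: [0.978, -0.211, 0.001, -0.0]
contact_force: [1.7, 4.8, 2.3]
gripper_width: 14.6
```

```bash
cat >> h.py <<'E'
def st():
    s=arm.read_state();p=np.load('chest.npy');c,n=np.cos(p[2]),np.sin(p[2]); Q=np.array([[c,n],[-n,c]])
    f=s['contact_force']
    print('t',round(s['clock'],2),'local TCP',(Q@(s['position'][:2]-p[:2])).round(2),'z',s['position'][2].round(2),'F local',(Q@f[:2]).round(2),f[2].round(2),'T',s['wrist_torque'].round(2),'w',round(s['gripper_width'],1))
E
python3 - <<'E'
from h import *
st();shot('wrist','w3')
E
```

```text
t 4.55 local TCP [ -8.16 -28.8 ] z 208.83 F local [-0.44  5.02] 2.33 T [ 1.56 -0.35  0.01] w 14.6
```

View pics/w3.png

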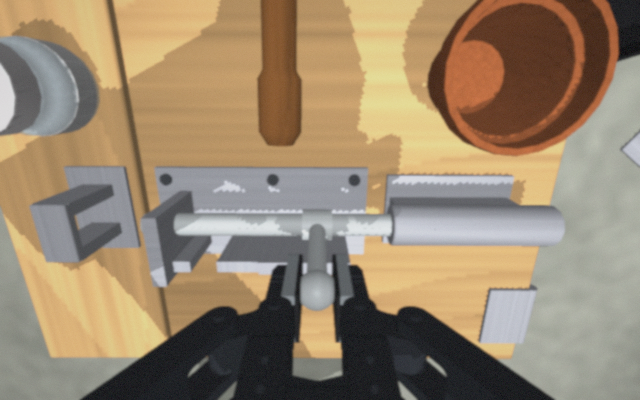

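Run:
```python
from h import *
crop('w3',240,190,400,310,5,'w3c'); shot('scene','s3');crop('s3',280,150,380,230,8,'s3c')
```

```text
(no output)
```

View pics/w3c.png

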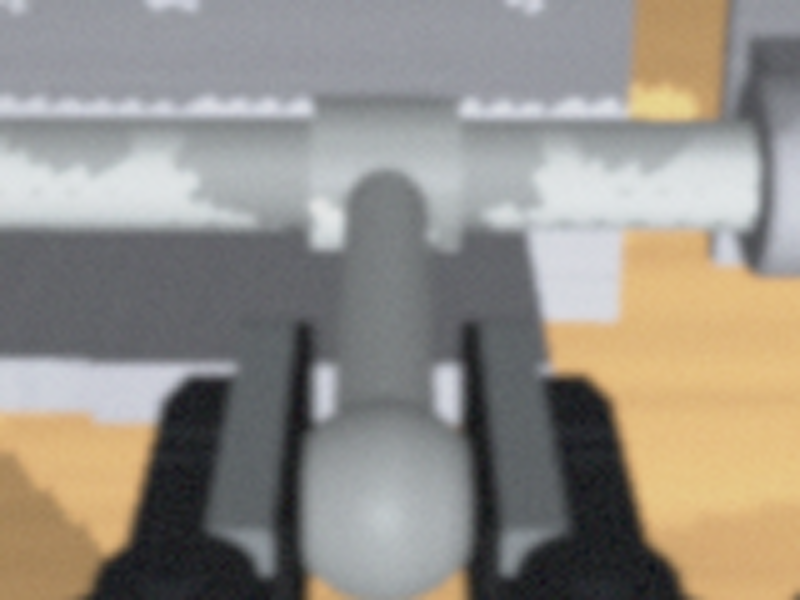

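View pics/s3c.png

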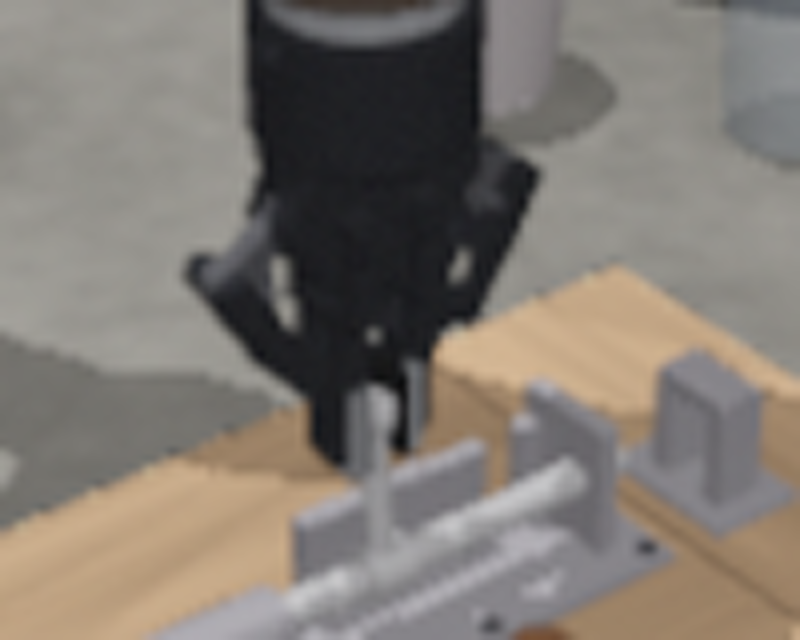

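Emit:
drive_tool --plan '[[[0,-0.003,0],0],[[0,-0.005,0],0],[[0,-0.005,0],0],[[0,-0.005,0],0],[[0,-0.005,0],0],[[0,-0.005,0],0],[[0,-0.005,0],0],[[0,-0.005,0],0],[[0,-0.002,0],0],[[0,0,0],0],[[0,0,0],0]]'

```text
clock: 6.02
position: [590.5, -74.2, 208.7]
ee_rot: [0.977, -0.211, -0.001, 0.002]
contact_force: [-3.8, -6.5, 5.7]
gripper_width: 14.1
```

Run:
```python
from h import *
st();shot('scene','s4');crop('s4',270,140,400,240,6,'s4c');st()
```

```text
t 6.03 local TCP [-8.74  7.29] z 208.74 F local [-0.77 -7.45] 5.68 T [-1.74  0.7   0.03] w 14.1
t 6.08 local TCP [-8.75  7.31] z 208.75 F local [ 0.65 -6.66] 4.36 T [-1.67  0.7   0.09] w 14.3
```

View pics/s4c.png

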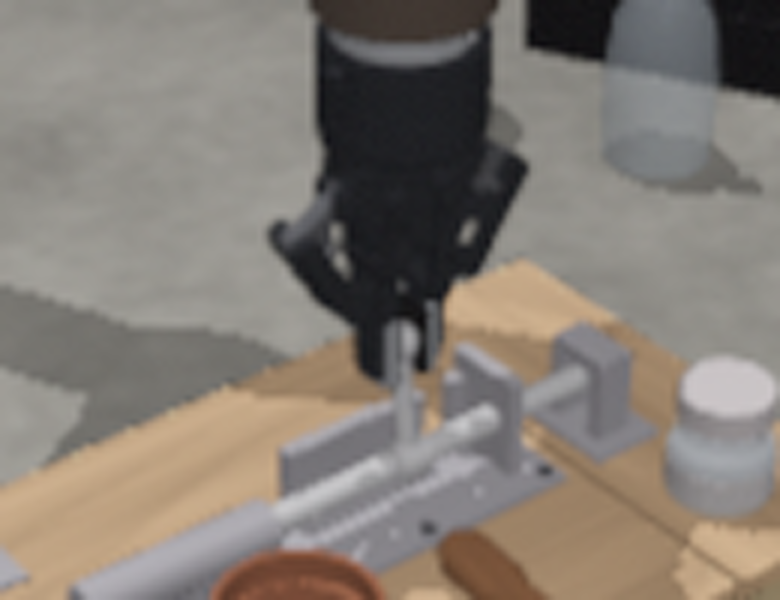

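Emit:
drive_tool --plan '[[[0,-0.004,0],0],[[0,-0.004,0],0],[[0,-0.004,0],0],[[0,-0.004,0],0],[[0,-0.004,0],0],[[0,-0.004,0],0],[[0,-0.004,0],0],[[0,-0.004,0],0],[[0,0,0],0],[[0,0,0],0]]'

```text
clock: 7.32
position: [603.4, -45.6, 208.7]
ee_rot: [0.977, -0.211, -0.002, 0.003]
contact_force: [-3.1, -6.9, 4.1]
gripper_width: 14.8
```

Run:
```python
from h import *
st();shot('scene','s5');crop('s5',270,140,400,240,6,'s5c');st()
```

```text
t 7.33 local TCP [-8.78 38.71] z 208.71 F local [-0.02 -7.56] 4.11 T [-2.    0.84 -0.  ] w 14.8
t 7.38 local TCP [-8.82 38.73] z 208.7 F local [ 0.13 -8.25] 4.48 T [-1.99  0.83  0.02] w 14.5
```

View pics/s5c.png

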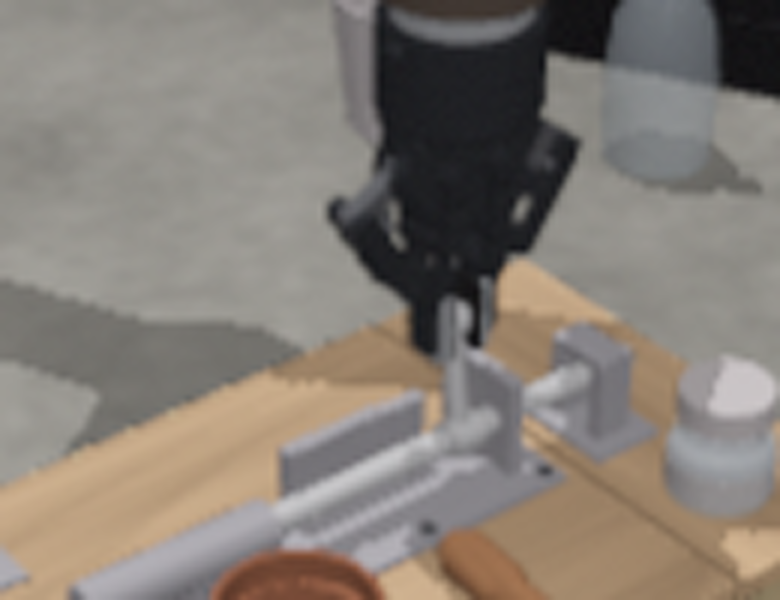

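Emit:
drive_tool --plan '[[[0,-0.002,0],0],[[0,-0.002,0],0],[[0,-0.002,0],0],[[0,0,0],0]]'

```text
clock: 7.88
position: [605.6, -40.5, 208.7]
ee_rot: [0.977, -0.211, -0.002, 0.003]
contact_force: [-2.5, -9.0, 5.6]
gripper_width: 14.4
```

```bash
python3 -c "
from h import *
st()"
```

```text
t 7.88 local TCP [-8.81 44.31] z 208.71 F local [ 1.42 -9.21] 5.62 T [-2.31  0.89 -0.  ] w 14.4
```

Emit:
drive_tool --plan '[[[0,-0.001,0],0],[[0,-0.001,0],0],[[0,0,0],0]]'

```text
clock: 8.25
position: [606.4, -38.8, 208.7]
ee_rot: [0.977, -0.211, -0.002, 0.003]
contact_force: [-3.0, -9.2, 4.6]
gripper_width: 14.1
```

```bash
python3 -c "
from h import *
st()"
```

```text
t 8.25 local TCP [-8.84 46.13] z 208.7 F local [ 1.1  -9.64] 4.56 T [-2.38  0.92  0.03] w 14.1
```

Emit:
drive_tool --plan '[[[0,-0.001,0],0],[[0,0,0],0]]'

```text
clock: 8.5
position: [606.8, -37.9, 208.7]
ee_rot: [0.977, -0.211, -0.002, 0.003]
contact_force: [-3.7, -9.5, 4.5]
gripper_width: 14.3
```

```bash
python3 -c "
from h import *
st()"
```

```text
t 8.5 local TCP [-8.83 47.08] z 208.7 F local [  0.52 -10.14] 4.53 T [-2.4   0.97  0.01] w 14.3
```

Emit:
drive_tool --plan '[[[0,-0.001,0],0],[[0,0,0],0]]'

```text
clock: 8.75
position: [607.2, -37.0, 208.7]
ee_rot: [0.977, -0.211, -0.002, 0.003]
contact_force: [-3.6, -8.4, 4.8]
gripper_width: 14.5
```

```bash
python3 -c "
from h import *
st()"
```

```text
t 8.75 local TCP [-8.83 48.06] z 208.72 F local [ 0.2  -9.09] 4.84 T [-2.45  0.91  0.06] w 14.5
```

Emit:
drive_tool --plan '[[[0,-0.001,0],0],[[0,0,0],0]]'

```text
clock: 9.0
position: [607.6, -36.1, 208.7]
ee_rot: [0.977, -0.211, -0.002, 0.004]
contact_force: [-3.2, -9.0, 5.3]
gripper_width: 14.4
```

```bash
python3 -c "
from h import *
st()"
```

```text
t 9.0 local TCP [-8.86 49.06] z 208.7 F local [ 0.77 -9.53] 5.32 T [-2.48  0.94  0.05] w 14.4
```

Emit:
drive_tool --plan '[[[0,-0.001,0],0],[[0,0,0],0]]'

```text
clock: 9.25
position: [608.0, -35.2, 208.7]
ee_rot: [0.977, -0.211, -0.002, 0.004]
contact_force: [-3.9, -9.2, 4.7]
gripper_width: 14.6
```

```bash
python3 -c "
from h import *
st()"
```

```text
t 9.25 local TCP [-8.86 50.04] z 208.69 F local [  0.21 -10.01] 4.68 T [-2.45  0.94  0.  ] w 14.6
```

Emit:
drive_tool --plan '[[[0,-0.001,0],0],[[0,0,0],0]]'

```text
clock: 9.5
position: [608.4, -34.3, 208.7]
ee_rot: [0.977, -0.211, -0.002, 0.004]
contact_force: [-3.6, -9.3, 5.6]
gripper_width: 14.6
```

```bash
python3 -c "
from h import *
st()"
```

```text
t 9.5 local TCP [-8.86 51.03] z 208.72 F local [ 0.55 -9.91] 5.63 T [-2.54  0.97 -0.03] w 14.6
```

Emit:
drive_tool --plan '[[[0,-0.001,0],0],[[0,0,0],0]]'

```text
clock: 9.75
position: [608.8, -33.5, 208.7]
ee_rot: [0.977, -0.211, -0.002, 0.004]
contact_force: [-3.9, -8.8, 5.8]
gripper_width: 14.5
```

```bash
python3 -c "
from h import *
st()
shot('scene','s6');crop('s6',270,140,400,240,6,'s6c');shot('wrist','w6');crop('w6',160,170,360,310,4,'w6c')"
```

```text
t 9.75 local TCP [-8.85 51.96] z 208.73 F local [ 0.09 -9.57] 5.8 T [-2.53  0.99  0.01] w 14.5
```

View pics/s6c.png

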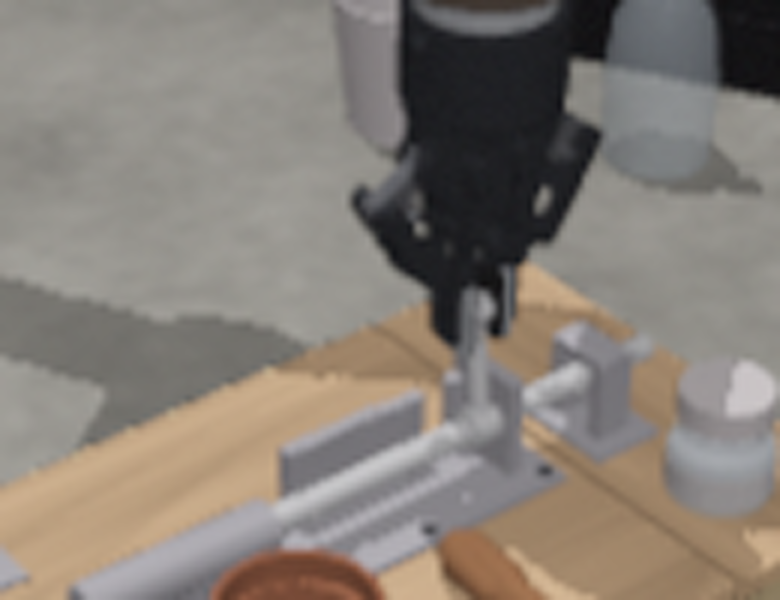

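View pics/w6c.png

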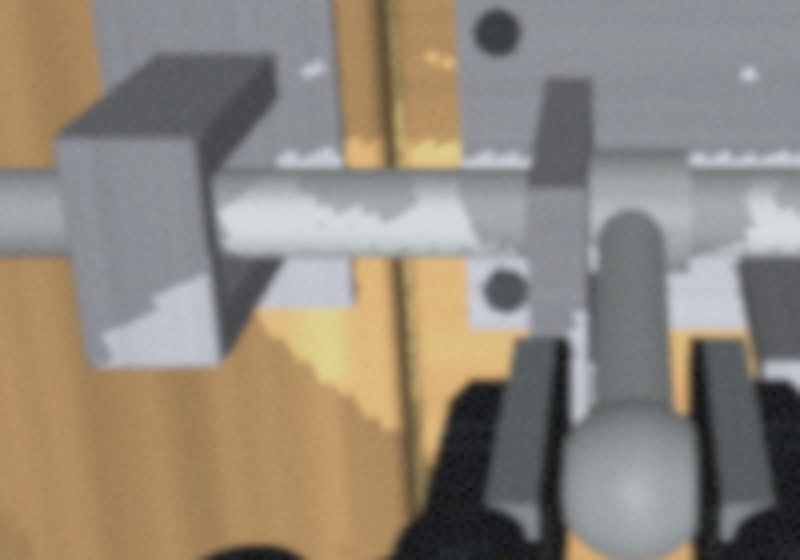

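Emit:
drive_tool --plan '[[[0,-0.001,0],0],[[0,0,0],0]]'

```text
clock: 10.1
position: [609.2, -32.5, 208.7]
ee_rot: [0.977, -0.211, -0.002, 0.004]
contact_force: [-3.9, -9.2, 6.0]
gripper_width: 14.7
```

```bash
python3 -c "
from h import *
st()"
```

```text
t 10.1 local TCP [-8.86 52.98] z 208.71 F local [  0.28 -10.  ] 5.97 T [-2.54  1.   -0.04] w 14.7
```

Emit:
drive_tool --plan '[[[0,-0.0005,0],0],[[0,0,0],0]]'

```text
clock: 10.35
position: [609.2, -32.4, 208.7]
ee_rot: [0.977, -0.212, -0.003, 0.004]
contact_force: [-4.1, -9.5, 5.4]
gripper_width: 14.3
```

```bash
python3 -c "
from h import *
st()"
```

```text
t 10.35 local TCP [-8.89 53.11] z 208.7 F local [  0.22 -10.33] 5.4 T [-2.72  1.02  0.03] w 14.3
```

Emit:
drive_tool --plan '[[[0,-0.0005,0],0],[[0,0,0],0]]'

```text
clock: 10.6
position: [609.2, -32.3, 208.7]
ee_rot: [0.977, -0.212, -0.003, 0.004]
contact_force: [-4.6, -11.5, 5.2]
gripper_width: 14.6
```

```bash
python3 -c "
from h import *
st()"
```

```text
t 10.6 local TCP [-8.93 53.19] z 208.68 F local [  0.53 -12.36] 5.16 T [-3.09  1.13  0.05] w 14.6
```

Emit:
drive_tool --plan '[[[0,0.001,0],0],[[0,0.003,0],0],[[0,0.003,0],0],[[0,0.003,0],0],[[0,0.002,0],0],[[0,0.002,0],0],[[0,0,0],0],[[0,0,0],0]]'

```text
clock: 11.6
position: [604.0, -43.9, 208.7]
ee_rot: [0.977, -0.211, -0.002, 0.003]
contact_force: [-4.1, -7.2, 5.7]
gripper_width: 14.3
```

```bash
python3 -c "
from h import *
st()"
```

```text
t 11.6 local TCP [-8.95 40.53] z 208.7 F local [-0.75 -8.2 ] 5.68 T [-2.06  0.95 -0.  ] w 14.3
```

Emit:
drive_tool --plan '[[[0,0.0005,-0.0005],0],[[-0.0054,0,0.001],0],[[-0.0053,0,0.0015],0],[[-0.0051,0,0.002],0],[[-0.005,0,0.0024],0],[[0,0,0],0],[[0,0,0],0]]'

```text
clock: 12.48
position: [583.4, -35.2, 202.2]
ee_rot: [0.977, -0.212, -0.004, 0.003]
contact_force: [-9.2, -4.0, 8.7]
gripper_width: 14.3
```

```bash
python3 -c "
from h import *
st()
shot('scene','s7');crop('s7',270,140,400,240,6,'s7c');shot('wrist','w7');crop('w7',200,150,400,290,4,'w7c')"
```

```text
t 12.47 local TCP [-31.2   39.92] z 202.2 F local [-6.67 -7.46] 8.73 T [-1.09  2.18 -0.54] w 14.3
```

View pics/s7c.png

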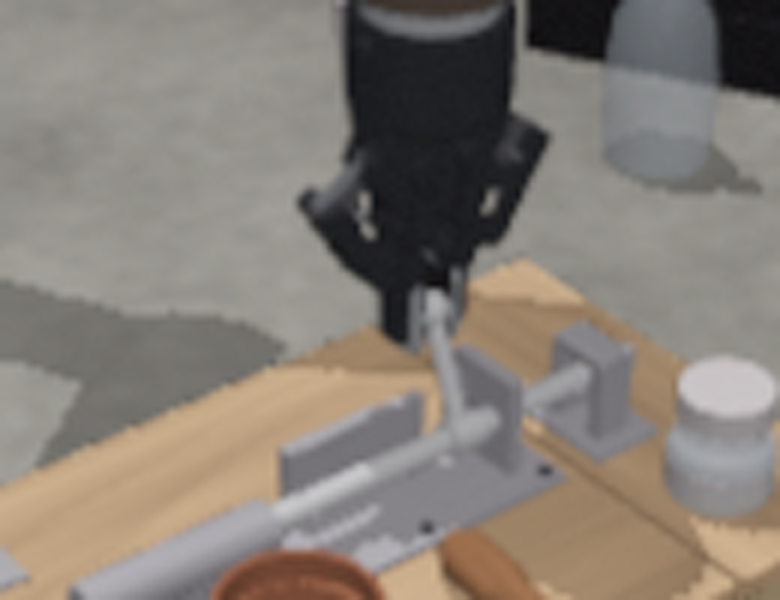

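View pics/w7c.png

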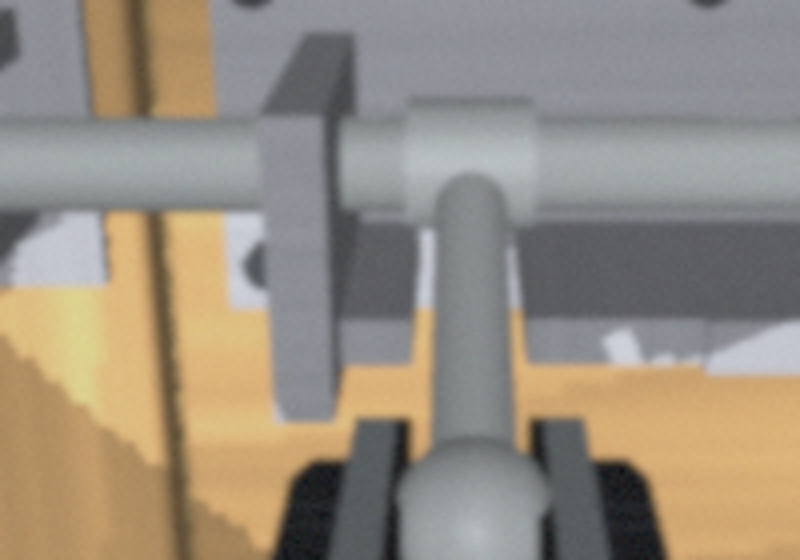

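Emit:
drive_tool --plan '[[[-0.0005,0,-0.0015],0],[[0,0,0],0],[[0,0,0],0]]'

```text
clock: 12.95
position: [583.1, -35.1, 202.4]
ee_rot: [0.977, -0.213, -0.004, 0.003]
contact_force: [-4.3, -7.4, 2.8]
gripper_width: 14.3
```

```bash
python3 -c "
from h import *
st()"
```

```text
t 12.95 local TCP [-31.56  39.92] z 202.37 F local [-0.87 -8.55] 2.78 T [-1.6   1.15 -0.65] w 14.3
```

Emit:
drive_tool --plan '[[[-0.0053,0,0.0031],0],[[-0.0049,0,0.0036],0],[[0,0,0],0],[[0,0,0],0]]'

```text
clock: 13.45
position: [577.1, -28.1, 196.3]
ee_rot: [0.978, -0.211, -0.0, 0.0]
contact_force: [-0.9, 0.3, 0.4]
gripper_width: 0.1
```

```bash
python3 -c "
from h import *
st()"
```

```text
t 13.45 local TCP [-39.97  43.85] z 196.3 F local [-0.9  -0.08] 0.35 T [0.06 0.04 0.05] w 0.1
```

```bash
python3 -c "
from h import *
st()
shot('scene','s8');crop('s8',250,140,410,260,5,'s8c');shot('wrist','w8')"
```

```text
t 13.45 local TCP [-39.97  43.85] z 196.3 F local [-0.9  -0.08] 0.35 T [0.06 0.04 0.05] w 0.1
```

View pics/s8c.png

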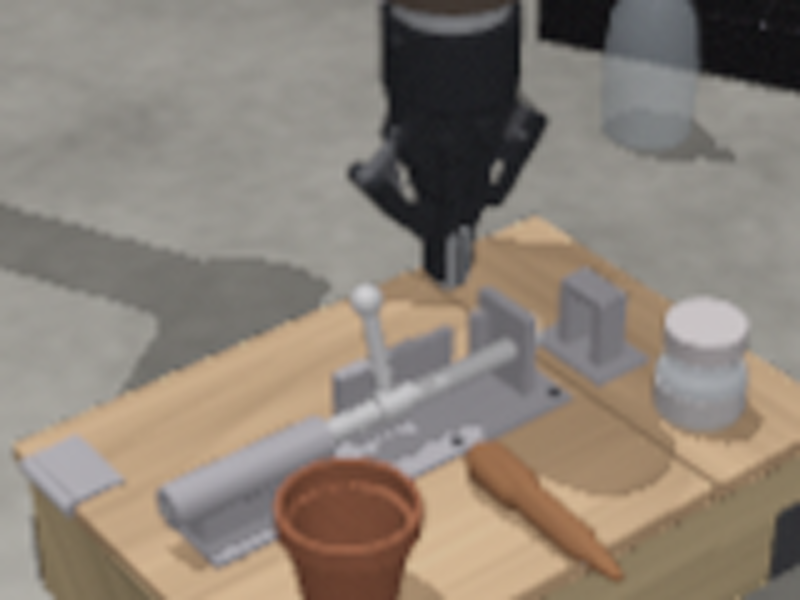

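View pics/w8.png

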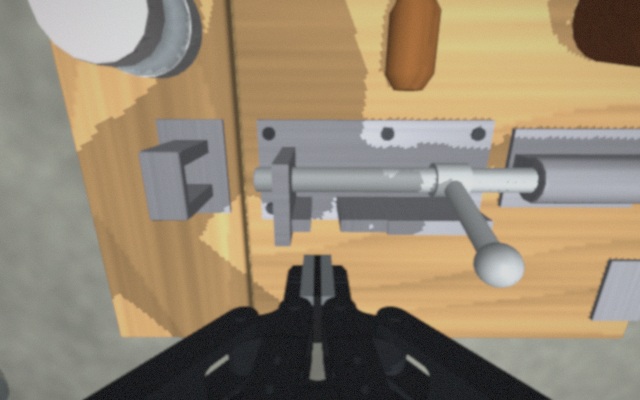

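Run:
```python
from h import *
w=load('w3');p=np.load('chest.npy');c,n=np.cos(p[2]),np.sin(p[2])
L=lambda x,y,z:[p[0]+c*x-n*y,p[1]+n*x+c*y,z]
cam=-w['R'].T@w['t'];Q=np.array([[c,n],[-n,c]]);print('cam local',Q@(cam[:2]-p[:2]),cam[2])
# crop coords
for x in(-19,-8,3):
  for z in(184,190,196,202.7,208,215): 
    a=(proj(w,L(x,-28.8+9,z))[0]-[240,190])*5; b=(proj(w,L(x,-28.8-9,z))[0]-[240,190])*5
    print(x,z,a.round(),b.round())
```

```text
cam local [ 76.15277662 -28.99827416] 326.47685800339553
-19 184 [295. 499.] [470. 500.]
-19 190 [291. 534.] [473. 535.]
-19 196 [288. 572.] [477. 572.]
-19 202.7 [284. 617.] [481. 617.]
-19 208 [280. 656.] [484. 656.]
-19 215 [275. 711.] [489. 711.]
-8 184 [293. 405.] [472. 405.]
-8 190 [289. 437.] [476. 437.]
-8 196 [286. 472.] [479. 472.]
-8 202.7 [281. 514.] [483. 514.]
-8 208 [278. 550.] [487. 550.]
-8 215 [272. 601.] [492. 601.]
3 184 [291. 306.] [474. 306.]
3 190 [287. 335.] [478. 336.]
3 196 [283. 367.] [481. 367.]
3 202.7 [279. 405.] [486. 406.]
3 208 [275. 438.] [489. 438.]
3 215 [269. 485.] [495. 486.]
```

```bash
python3 - <<'E'
from h import *
p=np.load('chest.npy');c,n=np.cos(p[2]),np.sin(p[2]);Q=np.array([[c,n],[-n,c]])
def P(f,x,y,x0,y0,s): return (load(f),(x+.5)/s-.5+x0,(y+.5)/s-.5+y0)
def show(nm,o):
    K,e=tri(o);print(nm,(Q@(K[:2]-p[:2])).round(1),K[2].round(1),np.round(e,2))
show('k3',[P('w3',387,500,240,190,5),P('s3',382,403,280,150,8)])
show('k6',[P('w6',632,480,160,170,4),P('s6',480,302,270,140,6)])
show('k7',[P('w7',475,502,200,150,4),P('s7',434,302,270,140,6)])
show('k8',[P('w8',499,265,0,0,1),P('s8',367,298,250,140,5)])
E
python3 -c "
from h import *
crop('w8',200,160,360,280,5,'w8c')"
```

```text
k3 [ -1.6 -29. ] 209.6 [0.46 0.07]
k6 [-4.4 51.3] 207.0 [0.63 0.1 ]
k7 [-19.6  38.3] 203.5 [4.49 0.66]
k8 [-20.3 -28.4] 201.0 [1.75 0.24]
```

View pics/w8c.png

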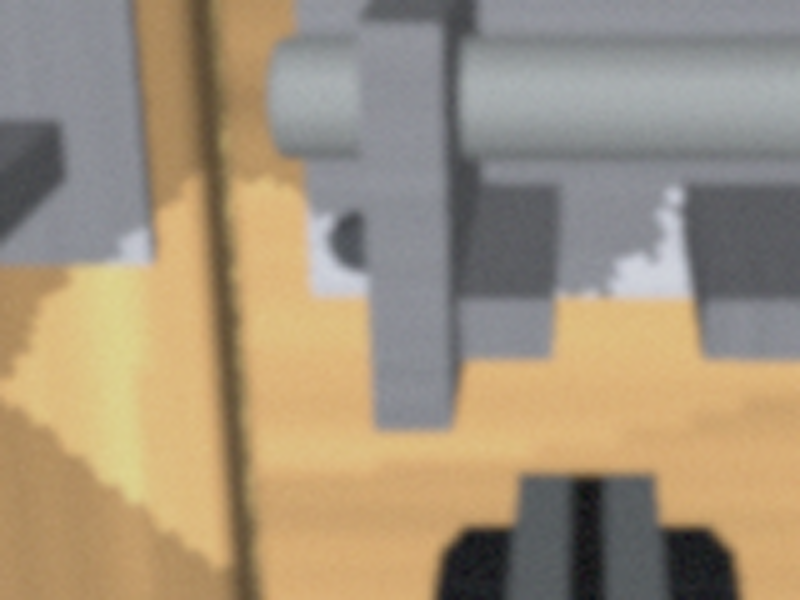

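```bash
cat >> h.py <<'E'
from scipy.optimize import least_squares
p_=np.load('chest.npy')
def L(x,y,z):
    c,n=np.cos(p_[2]),np.sin(p_[2]); return [p_[0]+c*x-n*y,p_[1]+n*x+c*y,z]
def knob(obs,x0=0,z0=140):
    f=lambda q:np.concatenate([proj(d,L(x0-62*np.sin(q[0]),q[1],z0+62*np.cos(q[0])))[0]-[u,v] for d,u,v in obs])
    r=least_squares(f,[.3,0]);th=r.x[0];return 'th %.3f y %.1f x %.1f z %.1f'%(th,r.x[1],x0-62*np.sin(th),z0+62*np.cos(th)),r.fun.round(1)
def P(f,x,y,x0,y0,s): return (load(f),(x+.5)/s-.5+x0,(y+.5)/s-.5+y0)
E
python3 - <<'E'
from h import *
for n,a,b in[('3',P('w3',387,500,240,190,5),P('s3',382,403,280,150,8)),('6',P('w6',632,480,160,170,4),P('s6',480,302,270,140,6)),('7',P('w7',475,502,200,150,4),P('s7',434,302,270,140,6)),('8',P('w8',499,265,0,0,1),P('s8',367,298,250,140,5)),('0',P('w1',323,227,0,0,1),P('scene0',350,98,250,180,4.6))]:
    print(n,knob([a,b]),knob([a]),knob([b]))
E
```

```text
3 ('th 0.114 y -28.9 x -7.1 z 201.6', array([-0.3, -0.1, -1.3,  1.5])) ('th 0.115 y -29.1 x -7.1 z 201.6', array([-0., -0.])) ('th 1.245 y 15.4 x -58.7 z 159.8', array([0., 0.]))
6 ('th 1.775 y 53.1 x -60.7 z 127.4', array([ -3.6,   3.7, -12.5,  14.3])) ('th 1.830 y 50.5 x -59.9 z 124.1', array([-0., -0.])) ('th 0.192 y 57.6 x -11.9 z 200.9', array([-0.,  0.]))
7 ('th 1.623 y 39.9 x -61.9 z 136.8', array([-2.5,  4.1, -8.6, 13.1])) ('th 1.692 y 38.2 x -61.5 z 132.5', array([0., 0.])) ('th 0.705 y 54.0 x -40.2 z 187.2', array([0.1, 0.2]))
8 ('th 0.347 y -29.6 x -21.1 z 198.3', array([-0.1, -0.1, -0.4,  1. ])) ('th 0.348 y -29.7 x -21.1 z 198.3', array([ 0., -0.])) ('th 0.953 y -6.2 x -50.5 z 175.9', array([ 0., -0.]))
0 ('th 0.134 y -29.2 x -8.3 z 201.4', array([-0. ,  0. , -0. ,  0.4])) ('th 0.133 y -29.2 x -8.2 z 201.5', array([-0., -0.])) ('th 1.266 y 9.8 x -59.1 z 158.6', array([ 0., -0.]))
```

```bash
sed -i 's/least_squares(f,\[.3,0\])/least_squares(f,[.2,20],bounds=([-.2,-80],[1.2,80]))/' h.py
python3 - <<'E'
from h import *
print(knob([P('w6',632,480,160,170,4)]),knob([P('w7',475,502,200,150,4)]))
E
```

```text
('th 0.126 y 51.4 x -7.8 z 201.5', array([ 0., -0.])) ('th 0.342 y 39.0 x -20.8 z 198.4', array([ 0., -0.]))
```

Emit:
drive_tool --plan '[[[0,0,-0.04],0],[[0.012,0.037,-0.01],0],[[0.012,0.0363,0],0],[[0,0,0],0],[[0,0,0.016],0],[[0,0,0.016],0],[[0,0,0],0],[[0,0,0],0]]' --fingers -0.3

```text
clock: 14.55
position: [568.9, -104.2, 214.5]
ee_rot: [0.978, -0.21, -0.0, 0.0]
contact_force: [0.6, -0.5, -0.2]
gripper_width: 55.5
```

```bash
python3 -c "
from h import *
st();shot('wrist','w9');st()"
```

```text
t 14.55 local TCP [-15.99 -28.89] z 214.5 F local [ 0.71 -0.19] -0.16 T [-0.06  0.01 -0.05] w 55.5
t 14.6 local TCP [-15.81 -28.88] z 214.96 F local [ 0.03 -0.49] 0.19 T [ 0.04  0.03 -0.03] w 55.6
```

View pics/w9.png

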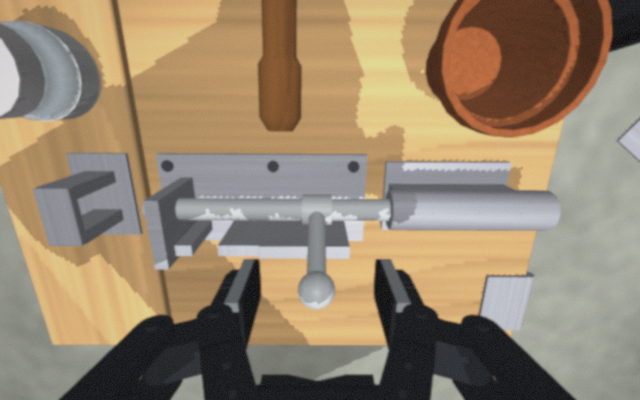

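Emit:
drive_tool --plan '[[[0,0,0.005],0],[[0,0,0],0],[[0,0,0],0],[[0,0,0],0],[[0,0,0],0],[[0,0,0],0]]' --fingers 1

```text
clock: 15.35
position: [569.0, -104.1, 209.9]
ee_rot: [0.978, -0.211, 0.0, -0.0]
contact_force: [1.0, 4.5, -0.3]
gripper_width: 14.5
```

```bash
python3 -c "
from h import *
print(knob([P('w9',317,289,0,0,1)]))
st();shot('wrist','w10');crop('w10',240,190,400,310,5,'w10c')"
```

```text
('th 0.336 y -29.2 x -20.5 z 198.5', array([-0.,  0.]))
t 15.35 local TCP [-15.97 -28.77] z 209.88 F local [-0.93  4.47] -0.27 T [ 1.58 -0.26  0.  ] w 14.5
```

View pics/w10c.png

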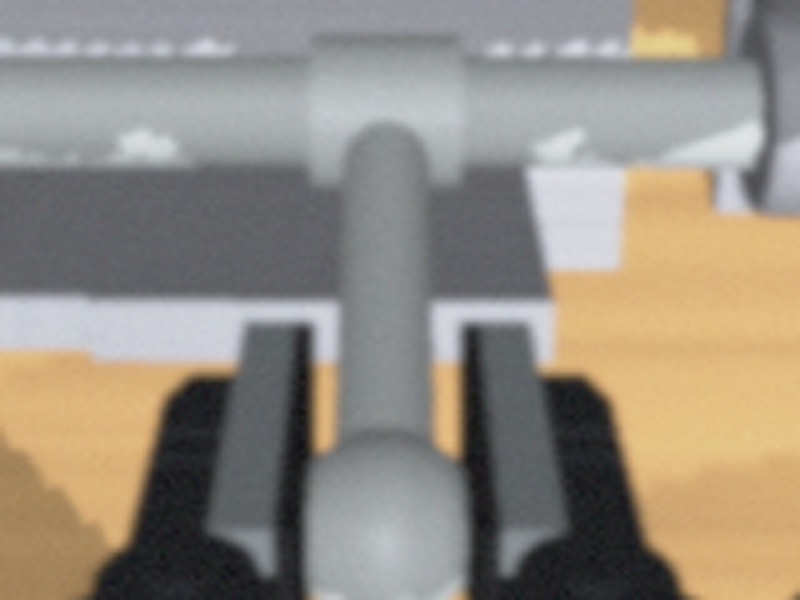

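Emit:
drive_tool --plan '[[[-0.002,0,0.0008],0],[[-0.002,0,0.0008],0],[[-0.002,0,0.0009],0],[[-0.002,0,0.001],0],[[0,0,0],0]]'

```text
clock: 16.02
position: [563.1, -101.4, 207.4]
ee_rot: [0.978, -0.21, 0.003, -0.0]
contact_force: [2.8, 3.7, 1.6]
gripper_width: 14.3
```

```bash
python3 -c "
from h import *
st();shot('wrist','w11');crop('w11',240,190,400,310,5,'w11c')"
```

```text
t 16.02 local TCP [-22.48 -28.72] z 207.38 F local [0.97 4.55] 1.58 T [ 0.84 -1.23  0.04] w 14.3
```

View pics/w11c.png

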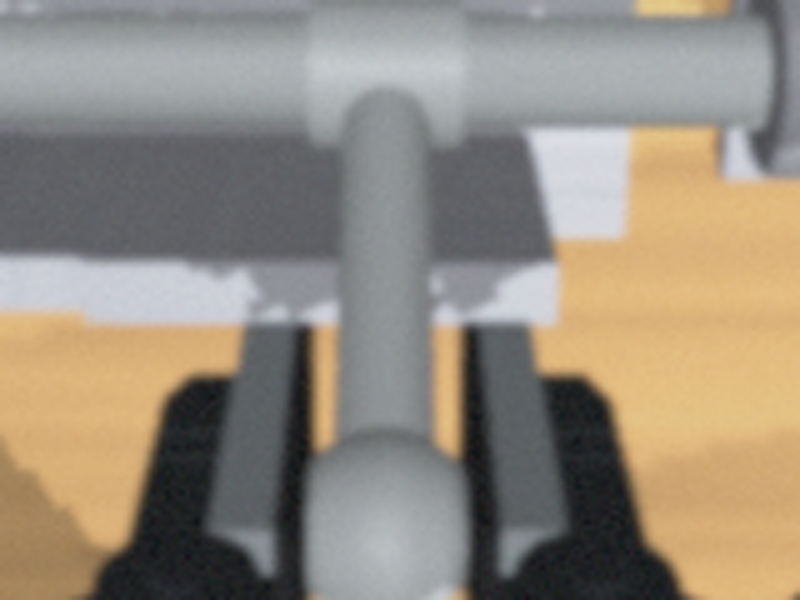

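Emit:
drive_tool --plan '[[[0,-0.003,0],0],[[0,-0.005,0],0],[[0,-0.005,0],0],[[0,-0.005,0],0],[[0,-0.005,0],0],[[0,-0.005,0],0],[[0,-0.005,0],0],[[0,-0.005,0],0],[[0,-0.002,0],0],[[0,0,0],0]]'

```text
clock: 17.32
position: [576.7, -67.9, 206.6]
ee_rot: [0.977, -0.211, -0.001, 0.003]
contact_force: [0.0, -7.7, 2.2]
gripper_width: 14.1
```

```bash
python3 -c "
from h import *
st()"
```

```text
t 17.32 local TCP [-23.88   7.37] z 206.58 F local [ 3.18 -7.02] 2.16 T [-2.15 -0.21  0.04] w 14.1
```

Emit:
drive_tool --plan '[[[0,-0.005,0],0],[[0,-0.005,0],0],[[0,-0.005,0],0],[[0,-0.005,0],0],[[0,-0.005,0],0],[[0,-0.005,0],0],[[0,-0.005,0],0],[[0,-0.003,0],0],[[0,-0.002,0],0],[[0,0,0],0]]'

```text
clock: 18.58
position: [592.6, -32.3, 206.4]
ee_rot: [0.977, -0.211, -0.002, 0.004]
contact_force: [-1.7, -9.7, 2.7]
gripper_width: 14.7
```

```bash
python3 -c "
from h import *
st();shot('wrist','w12');crop('w12',240,190,400,310,5,'w12c')"
```

```text
t 18.57 local TCP [-24.06  46.36] z 206.42 F local [ 2.45 -9.53] 2.66 T [-2.7   0.04  0.03] w 14.7
```

View pics/w12c.png

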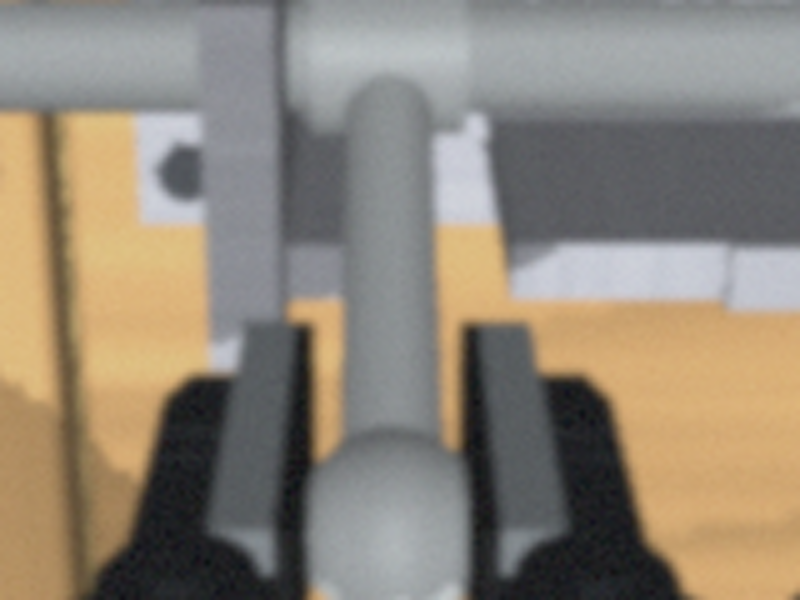

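Emit:
drive_tool --plan '[[[0,-0.0015,0],0],[[0,-0.0015,0],0],[[0,-0.001,0],0],[[0,-0.001,0],0],[[0,0,0],0]]'

```text
clock: 19.25
position: [594.5, -28.0, 206.4]
ee_rot: [0.977, -0.211, -0.002, 0.004]
contact_force: [-1.3, -10.2, 2.9]
gripper_width: 14.2
```

```bash
python3 -c "
from h import *
st()"
```

```text
t 19.25 local TCP [-24.06  51.05] z 206.45 F local [ 2.99 -9.79] 2.89 T [-2.91  0.1   0.08] w 14.2
```

Emit:
drive_tool --plan '[[[0,-0.001,0],0],[[0,0,0],0]]'

```text
clock: 19.5
position: [594.9, -27.2, 206.4]
ee_rot: [0.977, -0.211, -0.002, 0.004]
contact_force: [-1.2, -11.2, 2.7]
gripper_width: 14.4
```

```bash
python3 -c "
from h import *
st()"
```

```text
t 19.5 local TCP [-24.08  51.98] z 206.43 F local [  3.5 -10.7] 2.73 T [-2.97  0.02  0.12] w 14.4
```

Emit:
drive_tool --plan '[[[0,-0.0005,0],0],[[0,0,0],0]]'

```text
clock: 19.75
position: [595.1, -26.8, 206.4]
ee_rot: [0.977, -0.211, -0.002, 0.004]
contact_force: [-1.0, -10.5, 1.9]
gripper_width: 14.3
```

```bash
python3 -c "
from h import *
st()"
```

```text
t 19.75 local TCP [-24.07  52.4 ] z 206.41 F local [ 3.42 -9.98] 1.86 T [-2.96  0.08  0.07] w 14.3
```

Emit:
drive_tool --plan '[[[0,-0.0005,0],0],[[0,0,0],0]]'

```text
clock: 20.0
position: [595.3, -26.4, 206.4]
ee_rot: [0.977, -0.211, -0.002, 0.004]
contact_force: [-1.4, -10.4, 2.7]
gripper_width: 14.2
```

```bash
python3 -c "
from h import *
st()"
```

```text
t 20.0 local TCP [-24.08  52.88] z 206.43 F local [  3.01 -10.01] 2.74 T [-2.97  0.13  0.1 ] w 14.2
```

Emit:
drive_tool --plan '[[[0,-0.0005,0],0],[[0,0,0],0]]'

```text
clock: 20.25
position: [595.3, -26.1, 206.4]
ee_rot: [0.977, -0.211, -0.002, 0.004]
contact_force: [-2.5, -10.7, 2.7]
gripper_width: 14.4
```

```bash
python3 -c "
from h import *
st()"
```

```text
t 20.25 local TCP [-24.12  53.18] z 206.42 F local [  2.17 -10.77] 2.68 T [-3.12  0.17  0.09] w 14.4
```

Emit:
drive_tool --plan '[[[0,0.001,0],0],[[0,0.003,0],0],[[0,0.003,0],0],[[0,0.003,0],0],[[0,0.002,0],0],[[0,0.0015,0],0],[[0,0,0],0]]'

```text
clock: 21.12
position: [590.1, -37.6, 206.4]
ee_rot: [0.977, -0.211, -0.002, 0.003]
contact_force: [-0.6, -7.9, 2.2]
gripper_width: 14.3
```

```bash
python3 -c "
from h import *
st()"
```

```text
t 21.12 local TCP [-24.15  40.55] z 206.4 F local [ 2.72 -7.4 ] 2.24 T [-2.57  0.05  0.04] w 14.3
```

Emit:
drive_tool --plan '[[[0,0.0004,0],0],[[-0.0022,0,0.0012],0],[[-0.0021,0,0.0013],0],[[-0.0021,0,0.0014],0],[[0,0,0],0]]'

```text
clock: 21.75
position: [582.1, -34.9, 203.2]
ee_rot: [0.977, -0.211, -0.004, 0.004]
contact_force: [-6.9, -6.2, 9.7]
gripper_width: 14.6
```

```bash
python3 -c "
from h import *
st();shot('wrist','w13');crop('w13',240,190,400,310,5,'w13c')"
```

```text
t 21.75 local TCP [-32.58  39.7 ] z 203.24 F local [-3.73 -8.54] 9.73 T [-1.52  1.94 -0.05] w 14.6
```

View pics/w13c.png

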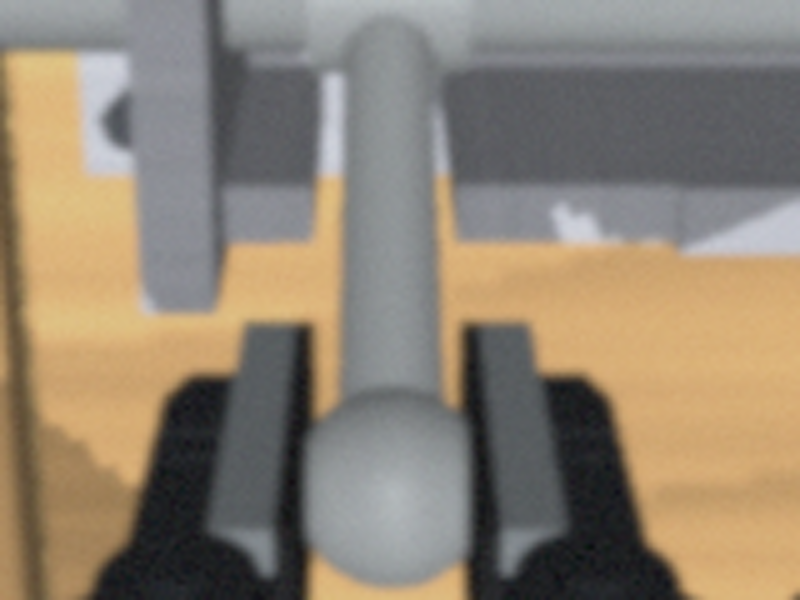

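```bash
python3 -c "
from h import *
for f,x,y in(('w10',386,527),('w11',387,528),('w12',388,527),('w13',388,486)):
    print(f,knob([P(f,x,y,240,190,5)]))
st();shot('scene','s13');crop('s13',270,140,400,240,6,'s13c')
shot('top','t13');crop('t13',280,130,400,220,6,'t13c')"
```

```text
w10 ('th 0.339 y -28.9 x -20.6 z 198.5', array([-0., -0.]))
w11 ('th 0.458 y -29.0 x -27.4 z 195.6', array([-0.,  0.]))
w12 ('th 0.484 y 45.9 x -28.8 z 194.9', array([-0.,  0.]))
w13 ('th 0.544 y 39.3 x -32.1 z 193.0', array([ 0., -0.]))
t 21.8 local TCP [-32.56  39.72] z 203.29 F local [-4.55 -8.53] 9.52 T [-1.52  1.97 -0.11] w 14.3
```

View pics/s13c.png

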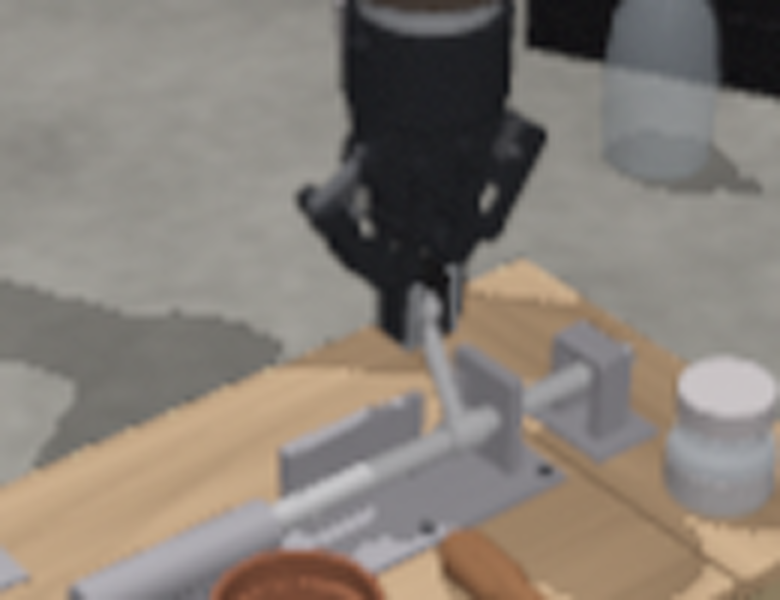

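View pics/t13c.png

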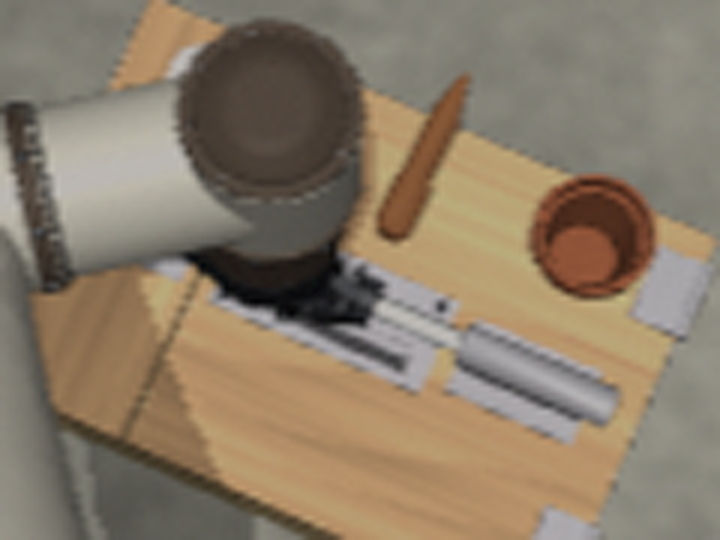

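Emit:
drive_tool --plan '[[[0,0,-0.0015],0],[[0,0,0],0]]'

```text
clock: 22.15
position: [582.1, -34.8, 203.4]
ee_rot: [0.977, -0.212, -0.004, 0.003]
contact_force: [-4.7, -6.2, 4.2]
gripper_width: 14.0
```

```bash
python3 -c "
from h import *
st();shot('wrist','w14');crop('w14',240,190,400,310,5,'w14c')"
```

```text
t 22.15 local TCP [-32.61  39.75] z 203.38 F local [-1.69 -7.59] 4.23 T [-1.68  1.33 -0.03] w 14.0
```

View pics/w14c.png

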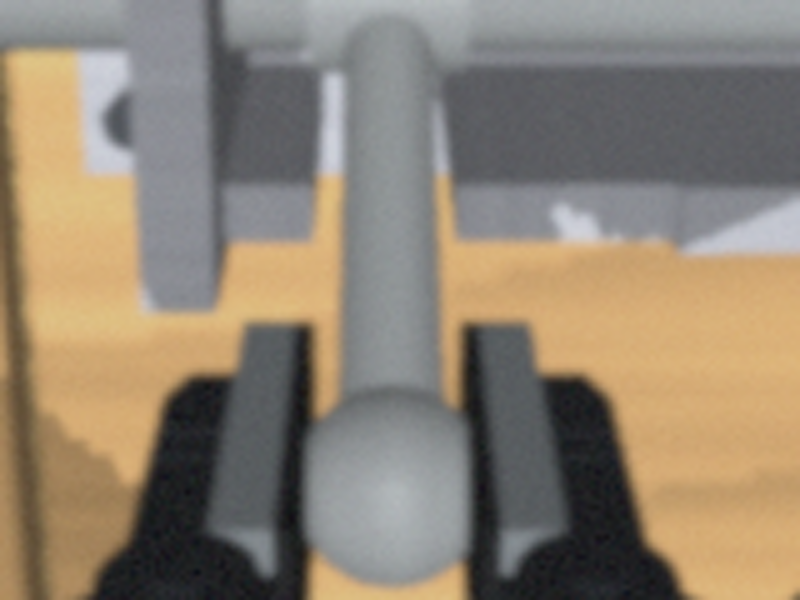

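Emit:
drive_tool --plan '[[[-0.001,0,0.0003],0],[[-0.001,0,0.0004],0],[[-0.001,0,0.0005],0],[[0,0,0],0]]'

```text
clock: 22.7
position: [580.2, -34.0, 202.0]
ee_rot: [0.977, -0.212, -0.003, 0.004]
contact_force: [-1.8, -8.7, 2.1]
gripper_width: 14.3
```

```bash
python3 -c "
from h import *
st();shot('wrist','w15');crop('w15',240,190,400,310,5,'w15c')"
```

```text
t 22.7 local TCP [-34.67  39.75] z 202.05 F local [ 1.95 -8.67] 2.1 T [-2.36  0.49 -0.08] w 14.3
```

View pics/w15c.png

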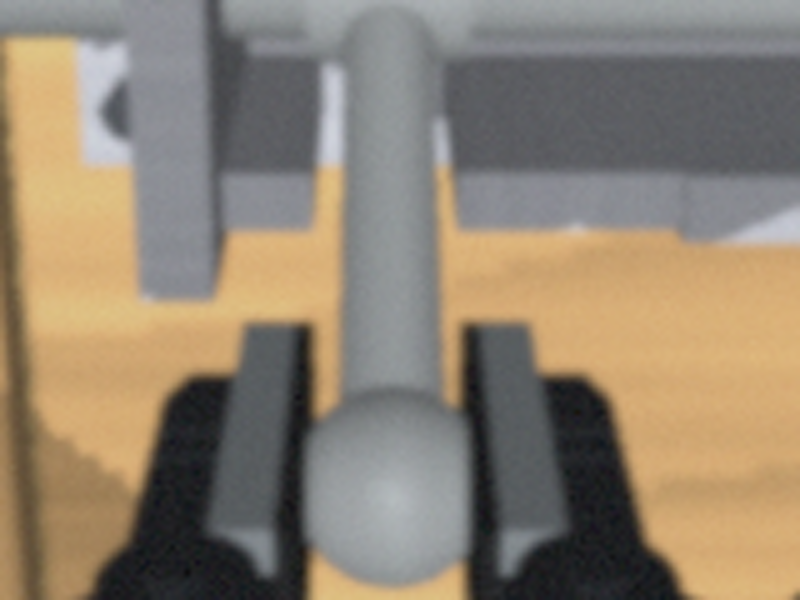

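Emit:
drive_tool --plan '[[[-0.001,0,0.0005],0],[[-0.001,0,0.0006],0],[[-0.001,0,0.0006],0],[[-0.001,0,0.0006],0],[[0,0,0],0]]'

```text
clock: 23.38
position: [577.4, -32.6, 199.8]
ee_rot: [0.977, -0.212, -0.002, 0.004]
contact_force: [0.3, -10.0, 0.7]
gripper_width: 14.4
```

```bash
python3 -c "
from h import *
st()"
```

```text
t 23.38 local TCP [-37.73  39.82] z 199.82 F local [ 4.35 -8.97] 0.67 T [-2.89 -0.13 -0.  ] w 14.4
```

Emit:
drive_tool --plan '[[[-0.0009,0,0.0009],0],[[-0.0009,0,0.0009],0],[[-0.0009,0,0.0009],0],[[-0.0009,0,0.0009],0],[[-0.0009,0,0.0009],0],[[0,0,0],0]]'

```text
clock: 24.12
position: [570.4, -30.0, 195.9]
ee_rot: [0.977, -0.213, -0.005, 0.003]
contact_force: [-10.1, -5.4, 8.7]
gripper_width: 14.7
```

```bash
python3 -c "
from h import *
st();shot('wrist','w16');crop('w16',240,190,400,310,5,'w16c')"
```

```text
t 24.12 local TCP [-45.22  39.35] z 195.92 F local [-6.98 -9.06] 8.73 T [-1.15  2.44 -0.6 ] w 14.7
```

View pics/w16c.png

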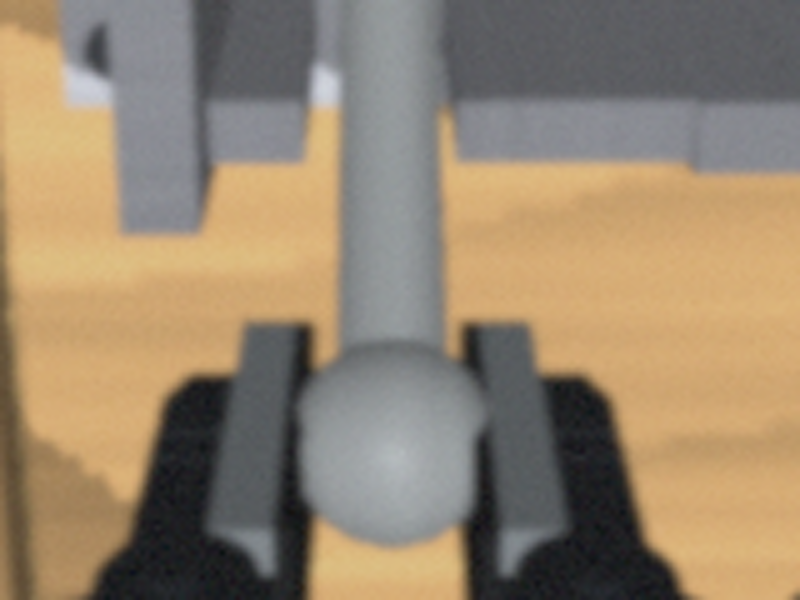

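```bash
python3 -c "
from h import *
print(knob([P('w15',388,487,240,190,5)]),knob([P('w16',391,443,240,190,5)]))
shot('scene','s16');crop('s16',270,140,400,240,6,'s16c')"
```

```text
('th 0.589 y 39.3 x -34.5 z 191.5', array([-0., -0.])) ('th 0.665 y 38.6 x -38.3 z 188.8', array([ 0., -0.]))
```

View pics/s16c.png

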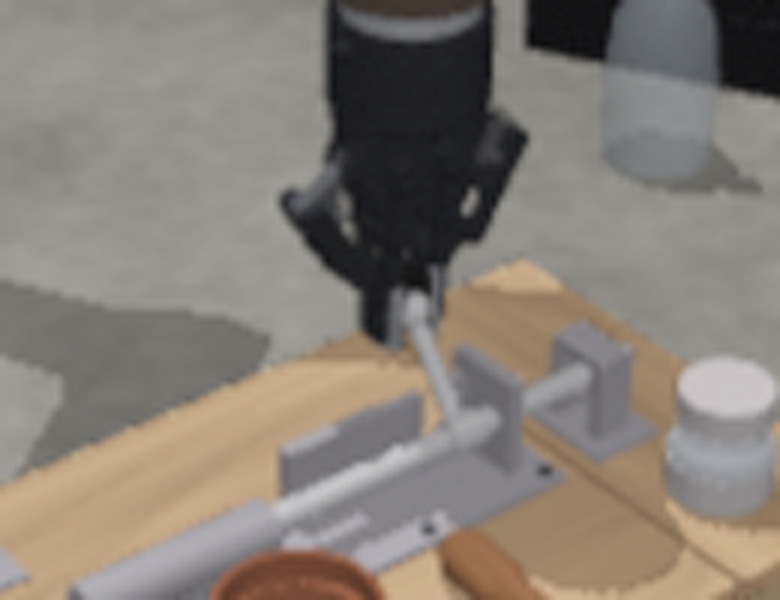

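Emit:
drive_tool --plan '[[[0.0005,-0.0008,-0.001],0],[[0.0005,-0.0007,-0.001],0],[[0,0,0],0]]' --fingers 0.63

```text
clock: 24.6
position: [571.4, -29.4, 196.5]
ee_rot: [0.977, -0.212, -0.007, 0.004]
contact_force: [-8.0, -7.0, 3.8]
gripper_width: 16.0
```

```bash
python3 -c "
from h import *
st();shot('wrist','w17');crop('w17',240,190,400,310,5,'w17c')"
```

```text
t 24.6 local TCP [-44.57  40.24] z 196.48 F local [-4.45 -9.64] 3.83 T [-1.86  2.04 -0.12] w 16.0
```

View pics/w17c.png

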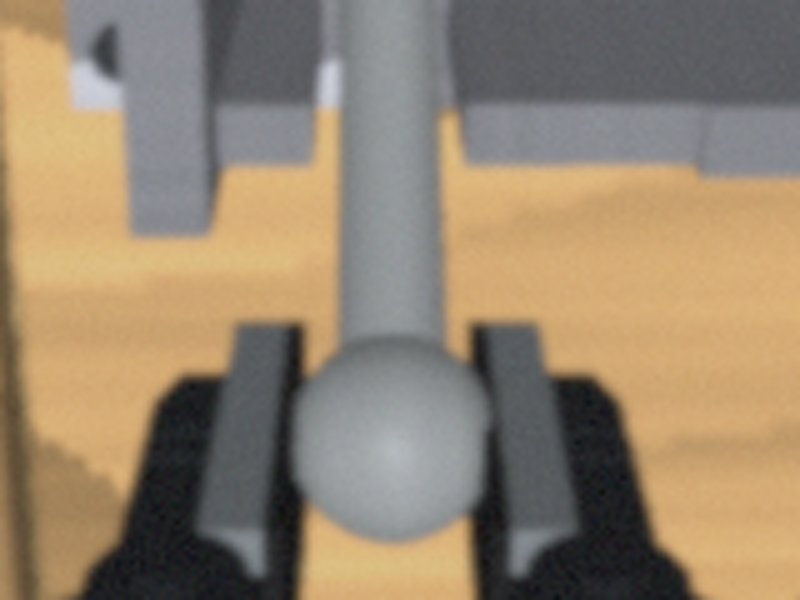

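Emit:
drive_tool --plan '[[[0,0,0],0],[[0,0,0],0]]' --fingers 0.595

```text
clock: 24.9
position: [571.5, -29.4, 196.4]
ee_rot: [0.977, -0.212, -0.007, 0.004]
contact_force: [-8.0, -6.1, 2.6]
gripper_width: 17.4
```

```bash
python3 -c "
from h import *
st();shot('wrist','w18');crop('w18',240,190,400,310,5,'w18c')"
```

```text
t 24.9 local TCP [-44.49  40.34] z 196.37 F local [-4.72 -8.87] 2.62 T [-1.78  1.98 -0.06] w 17.4
```

View pics/w18c.png

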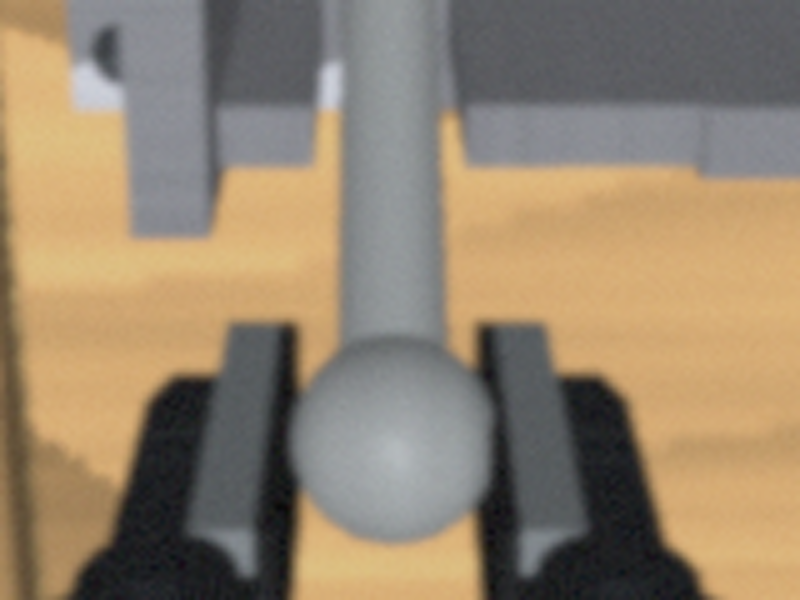

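Emit:
drive_tool --plan '[[[-0.0012,0,0.0004],0],[[-0.0012,0,0.0006],0],[[-0.001,0,0.0008],0],[[-0.001,0,0.0008],0],[[0,0,0],0]]'

```text
clock: 25.58
position: [568.5, -27.8, 193.7]
ee_rot: [0.977, -0.212, -0.005, 0.004]
contact_force: [-4.2, -9.0, 0.6]
gripper_width: 17.4
```

```bash
python3 -c "
from h import *
st();shot('wrist','w19');crop('w19',240,190,400,310,5,'w19c')"
```

```text
t 25.57 local TCP [-47.83  40.54] z 193.71 F local [-0.17 -9.93] 0.58 T [-2.24  1.11 -0.14] w 17.4
```

View pics/w19c.png

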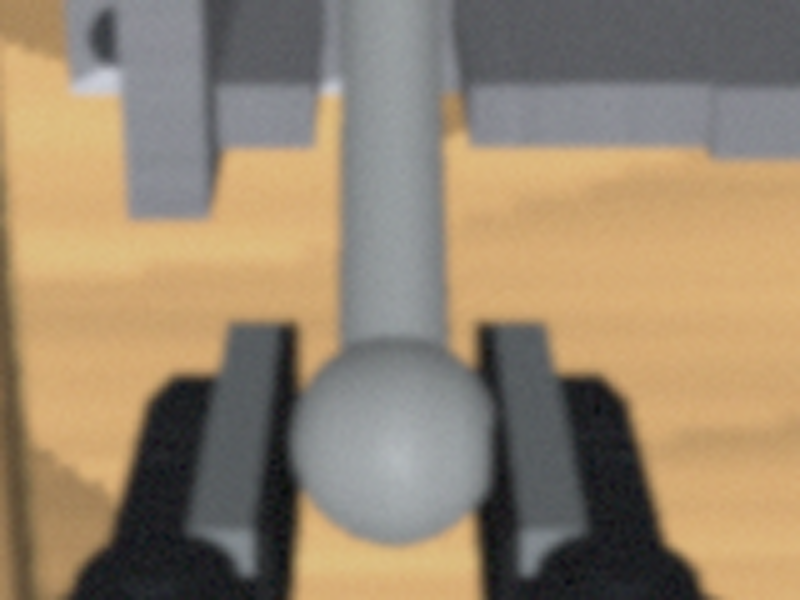

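Emit:
drive_tool --plan '[[[-0.0009,0,0.0008],0],[[-0.0008,0,0.0008],0],[[-0.0008,0,0.0008],0],[[-0.0008,0,0.0008],0],[[0,0,0],0]]'

```text
clock: 26.25
position: [565.6, -26.5, 190.5]
ee_rot: [0.977, -0.212, -0.005, 0.004]
contact_force: [-3.8, -8.5, 1.2]
gripper_width: 17.3
```

```bash
python3 -c "
from h import *
st();shot('wrist','w20');crop('w20',240,190,400,310,5,'w20c')"
```

```text
t 26.25 local TCP [-51.07  40.59] z 190.49 F local [ 0.03 -9.34] 1.19 T [-2.33  0.97 -0.05] w 17.3
```

View pics/w20c.png

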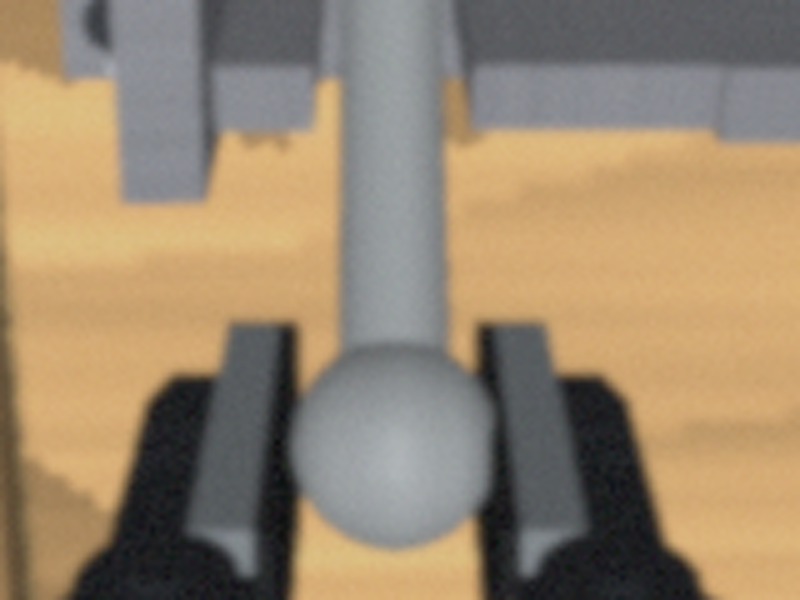

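Emit:
drive_tool --plan '[[[-0.0017,0,0.0018],0],[[-0.0016,0,0.0019],0],[[-0.0015,0,0.002],0],[[-0.0015,0,0.002],0],[[-0.0014,0,0.0021],0],[[-0.0013,0,0.0021],0],[[0,0,0],0]]'

```text
clock: 27.18
position: [557.0, -22.5, 178.3]
ee_rot: [0.977, -0.212, -0.006, 0.004]
contact_force: [-3.6, -7.3, 0.5]
gripper_width: 17.3
```

```bash
python3 -c "
from h import *
st();shot('wrist','w21');crop('w21',240,190,400,310,5,'w21c')"
```

```text
t 27.18 local TCP [-60.54  40.6 ] z 178.35 F local [-0.23 -8.16] 0.51 T [-2.09  1.15 -0.04] w 17.3
```

View pics/w21c.png

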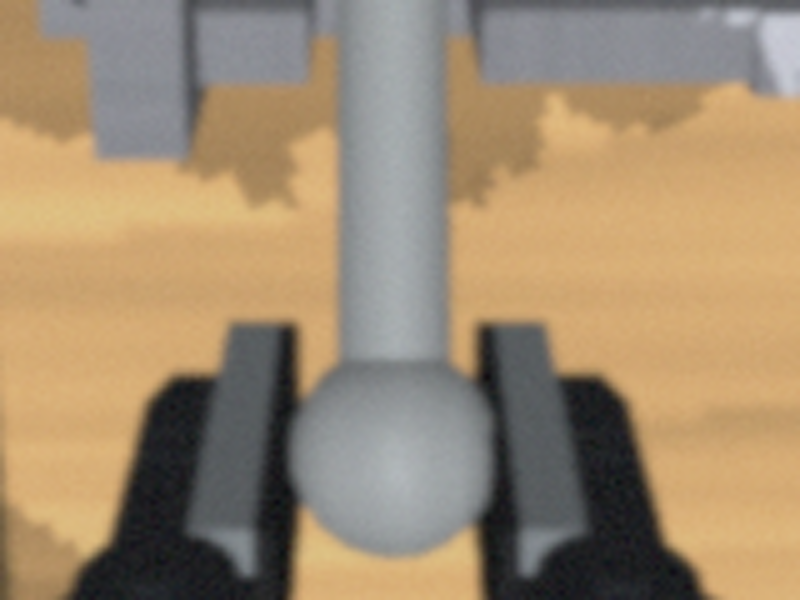

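Emit:
drive_tool --plan '[[[-0.0014,0,0.0027],0],[[-0.0013,0,0.0028],0],[[-0.0012,0,0.0029],0],[[-0.001,0,0.0029],0],[[-0.0009,0,0.003],0],[[-0.0007,0,0.003],0],[[-0.0006,0,0.003],0],[[-0.0004,0,0.003],0],[[0,0,0],0]]'

```text
clock: 28.35
position: [549.7, -19.3, 154.6]
ee_rot: [0.977, -0.212, -0.006, 0.004]
contact_force: [-3.6, -7.5, -1.0]
gripper_width: 17.5
```

```bash
python3 -c "
from h import *
st();shot('wrist','w22');crop('w22',240,190,400,310,5,'w22c')"
```

```text
t 28.35 local TCP [-68.51  40.56] z 154.63 F local [-0.2  -8.28] -1.01 T [-1.88  1.1  -0.01] w 17.5
```

View pics/w22c.png

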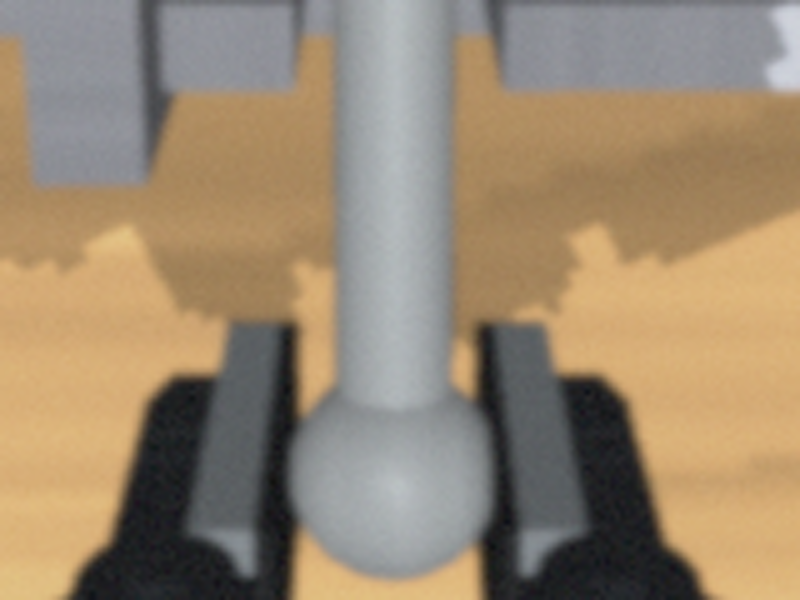

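Emit:
drive_tool --plan '[[[-0.0002,0,0.002],0],[[0,0,0.0015],0],[[0,0,0.0015],0],[[0,0,0],0]]'

```text
clock: 28.9
position: [549.4, -19.2, 149.7]
ee_rot: [0.977, -0.212, -0.006, 0.004]
contact_force: [-4.2, -6.9, 0.3]
gripper_width: 17.2
```

```bash
python3 -c "
from h import *
st();shot('wrist','w23');crop('w23',240,190,400,310,5,'w23c');shot('scene','s23');crop('s23',250,140,400,250,5,'s23c')
def k(a,lo,hi):
    d,u,v=a
    f=lambda q:proj(d,L(-62*np.sin(q[0]),q[1],140+62*np.cos(q[0])))[0]-[u,v]
    for s in(.6,1.0,1.4,1.7):
        r=least_squares(f,[s,40]);print(s,r.x,r.cost)
k(P('w22',391,473,240,190,5),0,0)
"
```

```text
t 28.9 local TCP [-68.84  40.55] z 149.74 F local [-0.97 -8.03] 0.31 T [-1.81  1.23 -0.06] w 17.2
0.6 [ 0.628188  40.4383597] 3.2311742677852644e-26
1.0 [ 1.34463848 39.95607714] 8.077935669463161e-27
1.4 [ 1.34463848 39.95607714] 8.077935669463161e-27
1.7 [ 1.34463848 39.95607714] 8.077935669463161e-27
```

View pics/w23c.png

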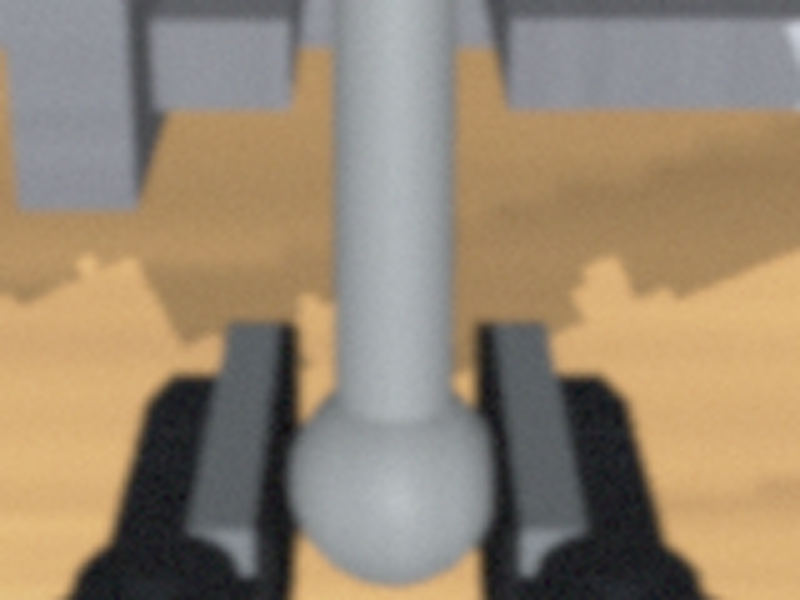

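View pics/s23c.png

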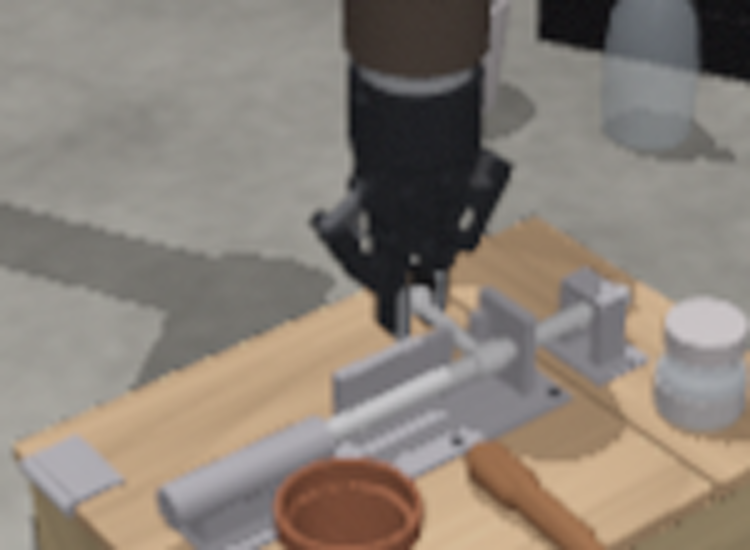

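Emit:
drive_tool --plan '[[[0,0,0.0015],0],[[0,0,0.0015],0],[[0,0,0.0015],0],[[0,0,0.001],0],[[0,0,0],0]]'

```text
clock: 29.62
position: [549.9, -19.3, 145.1]
ee_rot: [0.977, -0.212, -0.006, 0.004]
contact_force: [-5.1, -7.7, 3.7]
gripper_width: 17.4
```

```bash
python3 -c "
from h import *
st();shot('wrist','w24');crop('w24',240,190,400,310,5,'w24c')
d,u,v=P('w23',391,483,240,190,5)
f=lambda q:proj(d,L(-62*np.sin(q[0]),q[1],140+62*np.cos(q[0])))[0]-[u,v]
print(least_squares(f,[1.4,40]).x)
"
```

```text
t 29.62 local TCP [-68.37  40.6 ] z 145.14 F local [-1.53 -9.1 ] 3.67 T [-2.    1.38 -0.06] w 17.4
[ 1.41284999 39.95392757]
```

View pics/w24c.png

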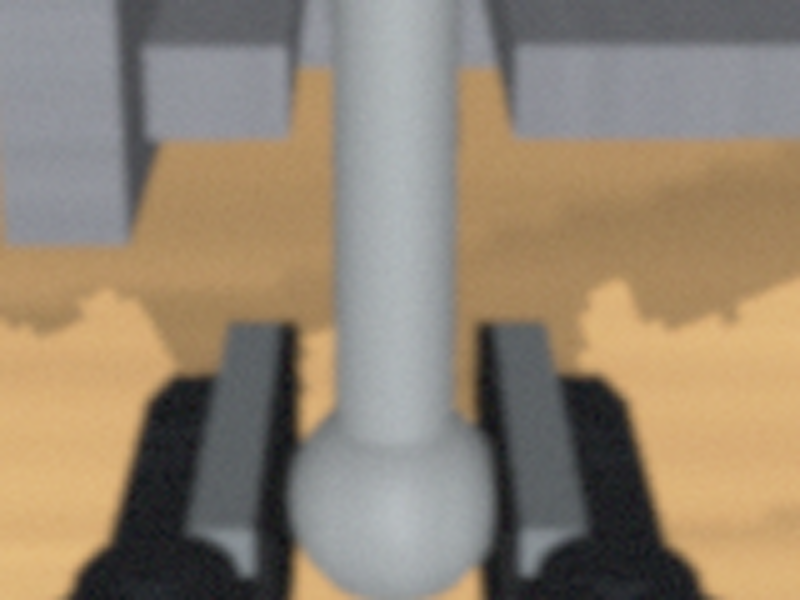

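Emit:
drive_tool --plan '[[[0,0,0.001],0],[[0,0,0.001],0],[[0,0,0],0]]'

```text
clock: 30.05
position: [550.2, -19.5, 143.7]
ee_rot: [0.977, -0.212, -0.005, 0.004]
contact_force: [-6.0, -7.0, 4.6]
gripper_width: 17.3
```

```bash
python3 -c "
from h import *
st();shot('wrist','w25');crop('w25',240,190,400,310,5,'w25c')
d,u,v=P('w24',391,497,240,190,5)
f=lambda q:proj(d,L(-62*np.sin(q[0]),q[1],140+62*np.cos(q[0])))[0]-[u,v]
print(least_squares(f,[1.4,40]).x)
"
```

```text
t 30.05 local TCP [-67.97  40.61] z 143.7 F local [-2.6  -8.86] 4.64 T [-2.16  1.43 -0.03] w 17.3
[ 1.47835836 39.99620373]
```

View pics/w25c.png

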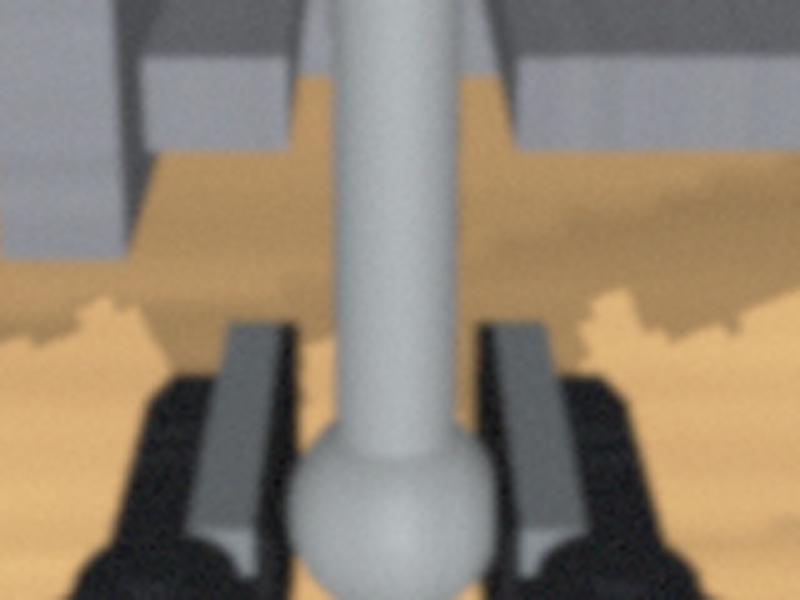

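Emit:
drive_tool --plan '[[[0,0.0007,0],0],[[0,0.0007,0],0],[[0,0.0007,0],0],[[0,0.0007,0],0],[[0,0.0007,0],0],[[0,0,0],0]]'

```text
clock: 30.85
position: [549.0, -22.1, 143.7]
ee_rot: [0.977, -0.212, -0.005, 0.003]
contact_force: [-5.4, -5.9, 5.8]
gripper_width: 17.3
```

```bash
python3 -c "
from h import *
st()
d,u,v=P('w25',391,508,240,190,5)
f=lambda q:proj(d,L(-62*np.sin(q[0]),q[1],140+62*np.cos(q[0])))[0]-[u,v]
print(least_squares(f,[1.4,40]).x)
"
```

```text
t 30.85 local TCP [-67.96  37.7 ] z 143.7 F local [-2.48 -7.59] 5.83 T [-1.67  1.35 -0.04] w 17.3
[ 1.4860171  40.04111603]
```

Emit:
drive_tool --plan '[[[0,0.0007,0],0],[[0,0.0007,0],0],[[0,0.0006,0],0],[[0,0,0],0]]'

```text
clock: 31.35
position: [548.8, -23.0, 143.6]
ee_rot: [0.977, -0.211, -0.004, 0.003]
contact_force: [-4.8, -3.2, 4.1]
gripper_width: 17.5
```

```bash
python3 -c "
from h import *
st()
"
```

```text
t 31.35 local TCP [-67.82  36.84] z 143.63 F local [-3.06 -4.85] 4.07 T [-0.94  1.33 -0.13] w 17.5
```

Emit:
drive_tool --plan '[[[0,0.0007,0],0],[[0,0.0007,0],0],[[0,0,0],0]]'

```text
clock: 31.72
position: [549.1, -23.2, 143.4]
ee_rot: [0.977, -0.211, -0.003, 0.002]
contact_force: [-6.4, -0.6, 2.9]
gripper_width: 17.2
```

```bash
python3 -c "
from h import *
st();shot('wrist','w26');crop('w26',200,170,400,310,4,'w26c')
"
```

```text
t 31.73 local TCP [-67.48  36.71] z 143.41 F local [-5.57 -3.19] 2.92 T [-0.43  1.47 -0.05] w 17.2
```

View pics/w26c.png

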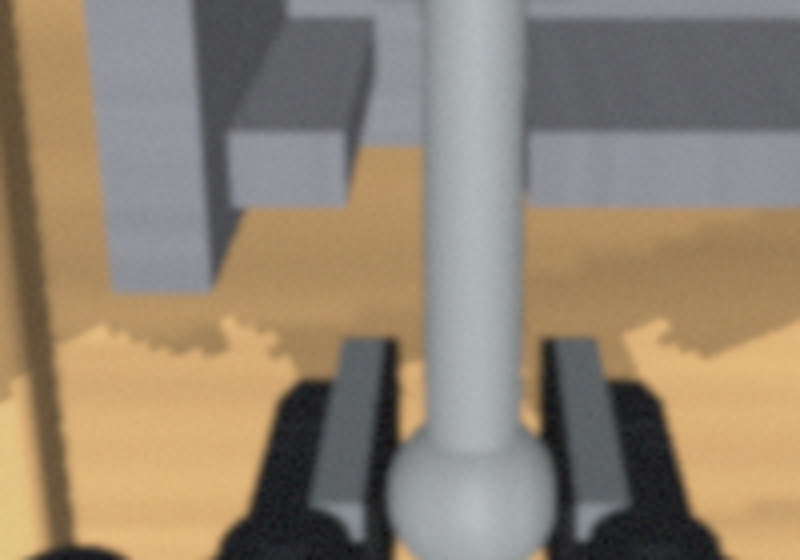

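Emit:
drive_tool --plan '[[[0,0,0],0],[[0,0,0],0],[[0,0,0],0],[[0,0,0],0]]' --fingers 0.1

```text
clock: 32.28
position: [552.1, -22.1, 144.3]
ee_rot: [0.978, -0.211, 0.0, -0.0]
contact_force: [0.1, -0.9, 0.5]
gripper_width: 38.1
```

Emit:
drive_tool --plan '[[[0,0,-0.015],0],[[0,0,-0.02],0],[[0,0,-0.02],0],[[0,0,0],0],[[0,0,0],0]]'

```text
clock: 32.9
position: [551.5, -22.1, 199.1]
ee_rot: [0.978, -0.211, -0.0, -0.0]
contact_force: [0.3, 0.7, -0.1]
gripper_width: 38.3
```

```bash
python3 -c "
from h import *
st();shot('wrist','w27');shot('scene','s27');crop('s27',250,140,400,250,5,'s27c')
"
```

```text
t 32.9 local TCP [-65.68  38.7 ] z 199.08 F local [0.03 0.75] -0.08 T [0.01 0.04 0.01] w 38.3
```

View pics/w27.png

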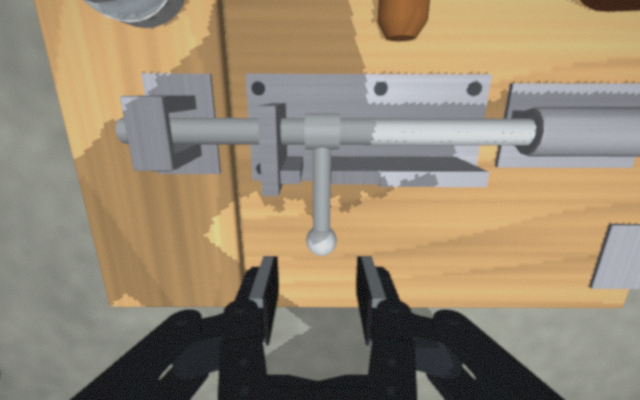

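View pics/s27c.png

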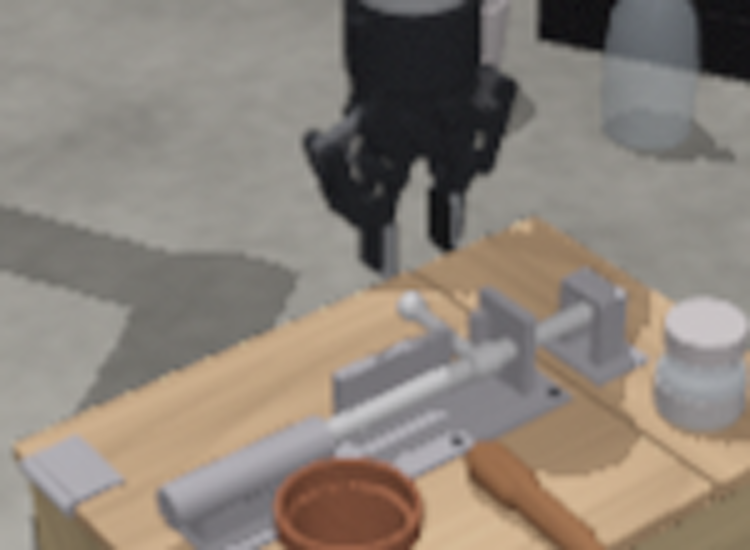

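```bash
python3 -c "
from h import *
crop('w27',270,190,370,265,8,'w27c');crop('s27',310,180,370,225,12,'s27d')
d=load('w27');c,n=np.cos(p_[2]),np.sin(p_[2]);Q=np.array([[c,n],[-n,c]])
for th in(1.3,1.4,1.5):
    X=L(-62*np.sin(th),37,140+62*np.cos(th));print(th,proj(d,X),proj(load('s27'),X))
K,e=tri([(d,321,239.5),P('s27',411,305,250,140,5)]);print(Q@(K[:2]-p_[:2]),K[2],e)
"
```

```text
1.3 [[319.54940662 244.75567584]] [[333.0121975  198.08331556]]
1.4 [[319.45138474 242.17337405]] [[332.71571339 199.6013858 ]]
1.5 [[319.36124737 238.7312787 ]] [[332.55175769 201.23191576]]
[-62.18775428  35.55334531] 146.54655505679335 [np.float64(1.6316751450149665), np.float64(0.3231166115269288)]
```

View pics/w27c.png

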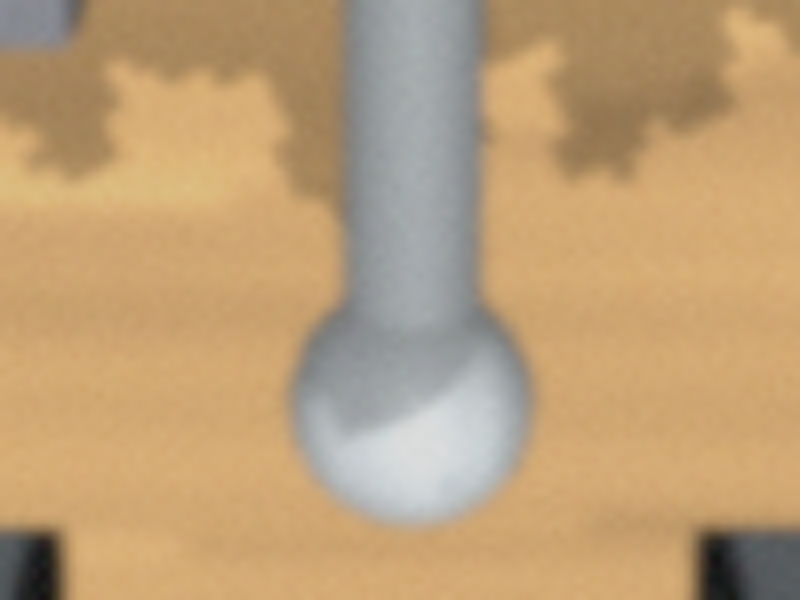

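View pics/s27d.png

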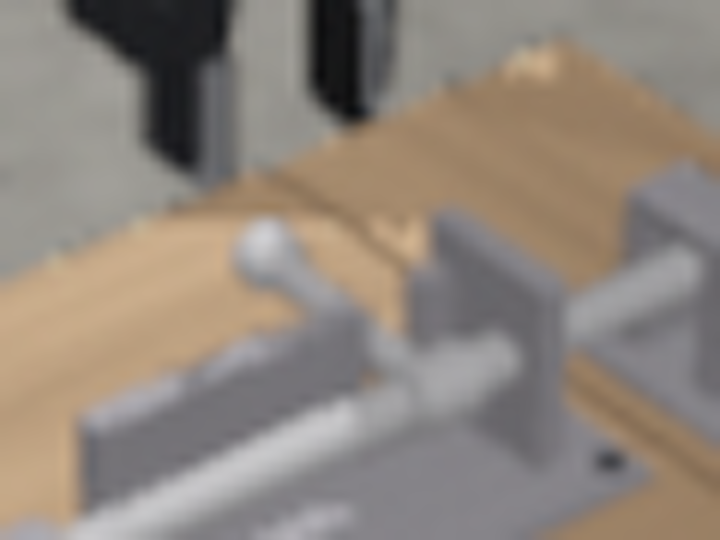

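Emit:
drive_tool --plan '[[[0.002,0.002,-0.005],0],[[0.002,0,0],0],[[0,0,0],0],[[0,0,0],0],[[0,0,0],0]]' --fingers 1

```text
clock: 33.62
position: [554.6, -25.6, 204.2]
ee_rot: [0.978, -0.211, -0.0, 0.0]
contact_force: [-0.3, -0.4, 0.4]
gripper_width: -0.2
```

Emit:
drive_tool --plan '[[[0,0,0.006],0],[[0,0,0.006],0],[[0,0,0.005],0],[[0,0,0.003],0],[[0,0,0],0]]'

```text
clock: 34.25
position: [554.6, -25.7, 184.0]
ee_rot: [0.978, -0.211, -0.0, 0.0]
contact_force: [-0.6, -0.1, 0.1]
gripper_width: -0.2
```

```bash
python3 -c "
from h import *
st()
"
```

```text
t 34.25 local TCP [-61.43  36.77] z 183.98 F local [-0.48 -0.33] 0.11 T [ 0.01 -0.02  0.05] w -0.2
```

Emit:
drive_tool --plan '[[[0,0,0.001],0],[[0,0,0.001],0],[[0,0,0.001],0],[[0,0,0.001],0],[[0,0,0],0]]'

```text
clock: 34.88
position: [554.6, -25.6, 180.2]
ee_rot: [0.978, -0.211, -0.0, 0.0]
contact_force: [0.4, -0.5, 0.6]
gripper_width: 0.2
```

Emit:
drive_tool --plan '[[[0,0,0.001],0],[[0,0,0.001],0],[[0,0,0],0]]'

```text
clock: 35.25
position: [554.7, -25.6, 178.3]
ee_rot: [0.978, -0.211, -0.0, 0.0]
contact_force: [-0.7, -0.5, 0.5]
gripper_width: 0.4
```

```bash
python3 -c "
from h import *
st()
"
```

```text
t 35.25 local TCP [-61.33  36.85] z 178.33 F local [-0.39 -0.76] 0.55 T [0.02 0.05 0.03] w 0.4
```

Emit:
drive_tool --plan '[[[0,0,0.001],0],[[0,0,0],0]]'

```text
clock: 35.5
position: [554.8, -25.6, 178.0]
ee_rot: [0.978, -0.211, 0.0, 0.0]
contact_force: [-1.8, -0.8, 5.3]
gripper_width: 0.1
```

Emit:
drive_tool --plan '[[[0,0,0.001],0],[[0,0,0],0]]'

```text
clock: 35.75
position: [554.8, -25.6, 177.7]
ee_rot: [0.978, -0.211, 0.0, 0.0]
contact_force: [-3.7, 0.5, 8.7]
gripper_width: -0.1
```

Emit:
drive_tool --plan '[[[0,0,0.001],0],[[0,0,0],0]]'

```text
clock: 36.0
position: [554.8, -25.7, 177.5]
ee_rot: [0.978, -0.21, 0.001, 0.0]
contact_force: [-4.7, 1.3, 12.1]
gripper_width: 0.1
```

Emit:
drive_tool --plan '[[[0,0,-0.003],0],[[0,0,-0.02],0],[[0,0,-0.03],0],[[0,0,-0.03],0],[[-0.02,0,-0.02],0],[[0,0,0],0],[[0,0,0],0]]'

```text
clock: 36.88
position: [536.3, -17.4, 277.2]
ee_rot: [0.978, -0.211, -0.001, 0.0]
contact_force: [0.1, 0.6, -0.1]
gripper_width: 0.1
```

```bash
python3 -c "
from h import *
st();shot('wrist','w28');shot('scene','s28');crop('s28',250,140,420,260,4.6,'s28c')
"
```

```text
t 36.88 local TCP [-81.49  36.77] z 277.23 F local [-0.15  0.54] -0.12 T [-0.01  0.04  0.04] w 0.1
```

View pics/w28.png

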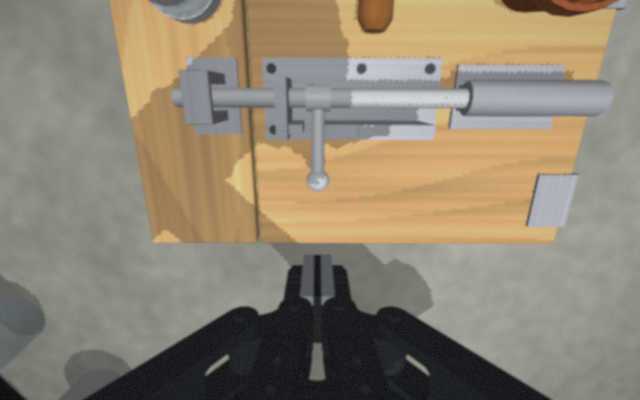

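View pics/s28c.png

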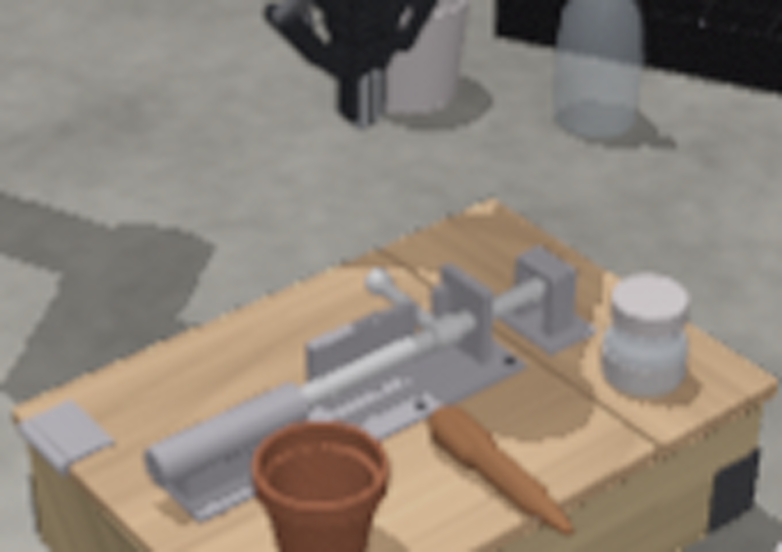

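The pictures show the handle lying in the notch with the knob at (317,180) in the wrist view. The bolt runs through the staple, nothing touches it, and the pot, dibber and jar have not moved. I'm handing the job in.

```bash
python3 -c "
from bench import arm
print(arm.job_done())"
```

```text
the job is handed in; nothing more can be done
None
```

The seed chest is bolted shut: the handle lies fully down in the notch, and the bolt stayed shot after I let go. I handed the job in at about 37 s of the 56 s allowed.

**First try (failed):** I slid the bolt, felt the stop and eased back. The knob then slipped out of the full-force grip while I was turning it, and the spring ran the bolt back to its start.

**Second try (worked):**
- **Stop:** I felt it again at the same place, at about 82 mm of travel. The total push was about 11–12 N, most of it against the spring, so I estimate the stop itself took only a few N on either try.
- **Turn:** I eased back 13 mm and began the turn. The knob slipped partway in the full grip, so I loosened the fingers to about 17 mm and turned the handle down.
- **Release:** I lowered the shaft slowly onto the edge of the notch, then opened the fingers.

**Last checks:**
- **Handle:** After release the pictures put it at about 1.46 rad, slightly short of fully down. I pressed it down with closed fingertips until it met a hard end at the height expected for 1.5 rad. That press reached about 12 N on the handle, measured at the wrist.
- **Bolt:** The final pictures show it through the staple with the handle in the notch and the arm clear.
- **Other things:** The pot, jar and dibber look unmoved. I did not check the trowel and punnet again, but the arm did not go near them.
- **Not measured:** I could not measure the load on the guide directly, including when the bolt ran back.

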